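# Press the lids home on three hardware tins and stack them

### The arm

A 6-joint arm with a two-finger parallel gripper is mounted at the origin on the work surface. World frame = base frame: x ahead of the robot, y to its left, z up, the work surface at z = 0. Lengths are in m, angles in degrees, forces in N, time in s.
With the tool pointing down it reaches from about 0.35 to 0.875 m from the base axis. Payload 4.2 kg.
Tool frame: the origin (TCP) lies midway between the tips of the shut fingers; the grasp point (between the pads) lies r.grasp_offset behind it (r.grasp_offset is the distance from the TCP to the grasp point, in m); z points along the fingers, y is the direction in which the jaws open and shut (so a half turn about z gives the same grasp; the last joint's range is limited). The gripper opens to 87 mm and grips with 3 to 60 N. Pads are 19 mm wide; open, the fingers measure 117 mm over their backs; the gripper's body (75 mm by 190 mm) begins 51 mm behind the grasp point.
Start: joints at [-49.011, 22.042, 0.453, 0, -68.411, -14.817], TCP at [0.276, -0.561, 0.223] pointing down, gripper open.
Joint ranges: [-179.83, 179.83], [-69.29, 118.12], [-61.27, 80.66], [-181.25, 117.63], [-171.15, -9.14], [-177.46, 177.46]. Speed limits (degrees/s): [159.86, 159.86, 180, 180, 180, 180].

### API

Orientations are given as a 3x3 rotation matrix whose columns are the frame's x, y, z axes.
In Python, from station import sense, optics, r gives the robot as it stands. The module is installed in compiled form; this text tells all that it offers.
- The arm moves only by the tool servo_tool, never from a script. Its argument "deltas" is a list of rows, each an object with "slide": the shift along the tool's x, y, z in units of 25 mm (1.0 is 25 mm), a list of three; "spin": the turn about the tool's z in units of 8 degrees (1.0 is 8 degrees). A call has 1 to 10 rows; each row shifts and turns the pose as measured when the row begins, along the tool's axes as they then stand; what a row does not reach is not made up. A row lasts 1/10 s, in which the tool goes at most 50 mm and 8.59 degrees, less where a joint would pass 70% of its speed; a pose out of reach is approached as far as the arm can. A call is refused whole if a number of a shift passes 1 or a number of a turn 1, either way. A call with a gripper value outside its range is refused whole. "gripper" is the closure in counts, from 0 (fully open) to 255 (shut), set as the call begins (left out, the last holds). The fingers move at their own pace and stop on an object; the grip force is fixed at half the most. Time passes only in rows, so rows that do not move let the fingers close. It gives the time, the measured TCP pose, the force and the opening at its end, in the units of the state.
- sense(): the state, without advancing time (a new reading comes with each control period).
- optics.capture(name): name is "scene" or "top"; returns a dict with "frame" (480x640x3 uint8, red, green, blue), "camera_matrix" (3x3 intrinsics, pixels), "eye" and "rotation" of the camera in the world. Camera axes: x right, y down, z forward; pixel columns grow to the right and rows downward; lengths in m; the calibration is good to about 2 mm. A picture is of the moment at which its call begins. There is no depth.
- r.finish_job(): hands the job in, once; it reports no verdict.
The state is a dict: "time_s": time; "joints": joint angles; "joint_velocities": joint speeds; "effort": joint torques, N m; "tcp_pos": TCP position; "ee_rot": TCP orientation; "wrist_force": force on the tool from outside, world axes, zero at the start; "moment": the same for the moment, N m; "gripper_width": opening from 0.0 (shut) to 1.0 (fully open).
Only numpy, scipy, OpenCV 4.12 (cv2) and the standard library are available. Lean on these libraries where they do the work, as an engineer would, in place of code of your own. Each camera call takes 0.05 s, during which the arm holds its last target.

### The job

Press the lids of all three metal tins fully home while the tins still stand on the bench; every lid is sitting up a little. Then build a column on the largest tin where it stands: set the middle-sized tin centred and square on it, and after that the smallest tin centred and square on the middle one, long sides parallel. Set the tins down rather than dropping them, and leave the other things on the bench alone.

Things in the scene. Friction and masses are not known exactly. Their poses are not given: they have to be found in the camera images.
- large_tin: largest oblong metal tin, 150 x 90 x 50 mm high when closed (x long, y wide), 0.75 kg, loose. Origin at the centre of its underside, z up. The steel body is 42 mm high; the top 8 mm is a flat lighter press-on lid, 2 mm smaller than the body all round. It is the foot of the column and stays where it stands
- middle_tin: middle-sized tin of the same make, 120 x 62 x 42 mm high when closed (x long, y wide), 0.35 kg, loose. Origin at the centre of its underside, z up. Body 34 mm high, lid 8 mm, 2 mm smaller all round. Its lid is seated at the -x end and stands up at the +x end. Grip the body across its width
- small_tin: smallest tin of the same make, 90 x 50 x 36 mm high when closed (x long, y wide), 0.22 kg, loose. Origin at the centre of its underside, z up. Body 28 mm high, lid 8 mm, 2 mm smaller all round. Grip the body across its width
- large_tin_lid (a joint): how far the largest tin's lid stands up evenly, in m: 0 fully home, at most 0.010. Stiff fit: moves down under about 6 N anywhere near its middle, and stays where it is left
- small_tin_lid (a joint): how far the smallest tin's lid stands up evenly, in m: 0 fully home, at most 0.010. Moves down under about 5 N, and stays where it is left
- middle_tin_lid (a joint): tilt of the middle tin's lid about its -x end, in rad: 0 fully home, at most 0.12 (its +x end then stands 14 mm up). Goes down under about 6 N at the raised end, about 10 N at its middle, and stays where it is left
- large_tin_lid_top (a point): centre of the top face of the largest tin's lid
- small_tin_lid_top (a point): centre of the top face of the smallest tin's lid
- middle_tin_lid_top (a point): centre of the top face of the middle tin's lid
- middle_tin_lid_end (a point): point on the top face of the middle tin's lid, on its centre line, 18 mm in from the raised (+x) end: where to press
- jar: bystander: closed glass jar, 72 mm across, 100 mm high, origin at the centre of its underside
- whetstone: bystander: grey stone 50 x 150 x 25 mm, long along y, origin at the centre of its underside
- brush: bystander: hand brush lying flat, along its x
- carton: bystander: cardboard box 110 x 130 x 75 mm, origin at the centre of its underside
Not all that is in view belongs to the job. Leave any yellow look-alike of the small_tin alone.

How it is judged:
By the outcome, as a careful person would: the job done as asked, in the order asked, and still so for the second after the job is handed in, with the robot touching nothing.
It also fails if it takes over 72 s, if anything falls off the work surface, if the arm or the gripper's body presses on something with over 40 N, if the wrist force passes 120 N, or if a joint passes its speed limit or range.

## Working session

There is one attempt and no reset: what is moved stays moved. The work goes in short steps, Python scripts to look and compute and a tool call to move; the robot and the scene stay as the last step left them, time stands still between calls to the robot, and variables do not carry over. Pictures are saved under pics/ and viewed, and the job is handed in when it is done.

Besides the shell and the picture viewer there is one more tool, called by a JSON object that holds its "api" and its "payload", one argument or row to a line. servo_tool: Moves the arm, as the interface text tells. Its arguments: {"type":"object","properties":{"deltas":{"type":"array"},"gripper":{"type":"number"}},"required":["deltas"]}

```bash
mkdir -p pics
python3 - <<'E'
from station import sense, optics, r
import cv2, numpy as np, pickle
d={}
for n in("scene","top"):
    c=optics.capture(n); d[n]=c
    cv2.imwrite(f"pics/{n}0.png",c["frame"][:,:,::-1])
    print(n,np.round(c["camera_matrix"],2).tolist(),np.round(c["eye"],4),np.round(c["rotation"],4).tolist())
pickle.dump({k:dict(v) for k,v in d.items()},open("c0.pkl","wb"))
s=sense();print({k:np.round(v,3).tolist() for k,v in s.items()}, r.grasp_offset)
E
```

```text
scene [[474.38, 0.0, 326.64], [0.0, 474.38, 244.87], [0.0, 0.0, 1.0]] [ 1.1674 -0.3584  0.9694] [[0.5204, 0.6832, -0.5122], [0.8539, -0.4171, 0.3112], [-0.001, -0.5994, -0.8005]]
top [[617.92, 0.0, 315.86], [0.0, 617.92, 240.32], [0.0, 0.0, 1.0]] [0.3211 0.0141 1.7842] [[-0.0216, -0.9873, 0.1575], [-0.9998, 0.0211, -0.0049], [0.0015, -0.1576, -0.9875]]
{'time_s': 0.1, 'joints': [-49.01, 22.086, 0.388, -0.026, -68.409, -14.817], 'joint_velocities': [-0.072, 0.003, 0.193, 0.117, 0.027, -0.092], 'effort': [-0.0, -39.169, 18.793, 4.232, 0.013, -0.0], 'tcp_pos': [0.275, -0.56, 0.222], 'ee_rot': [[-0.898, -0.441, -0.001], [-0.441, 0.898, 0.002], [0.0, 0.002, -1.0]], 'wrist_force': [0.096, -1.152, -0.286], 'moment': [-0.008, 0.008, 0.025], 'gripper_width': 1.0} 0.0187
```

View pics/scene0.png

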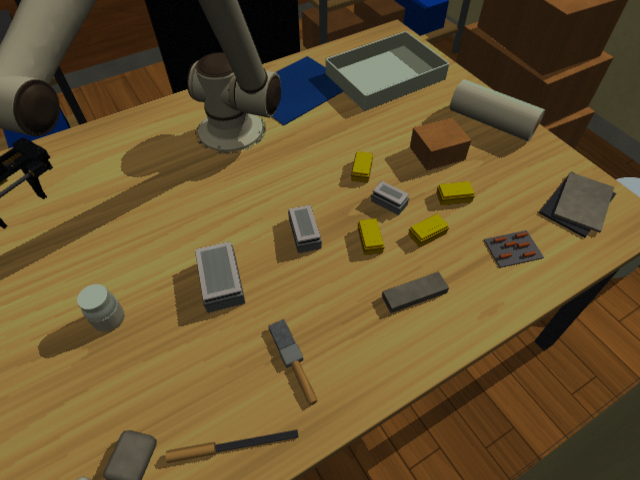

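View pics/top0.png

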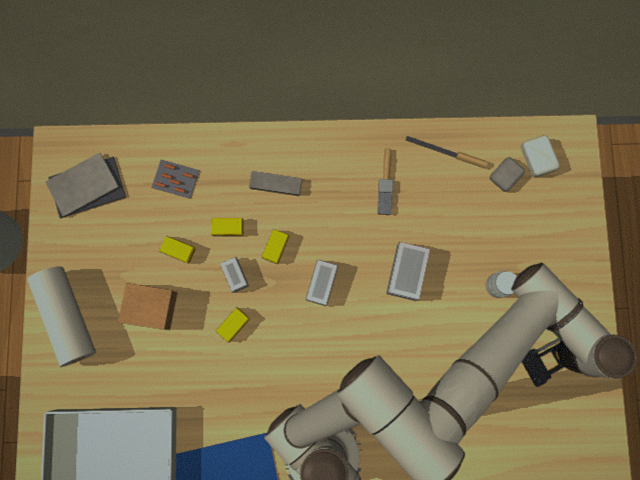

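Candidates: grey tins, in the top view, are large (409,270), middle (322,283) and small (234,274). Four yellow look-alikes sit at (227,226), (275,246), (177,249) and (232,324). The whetstone (275,183) is also grey but has no lid. I choose the three grey lidded tins and will check them in a close crop.

Run:
```python
import cv2, numpy as np, pickle
d=pickle.load(open("c0.pkl","rb"))
t=d["top"]["frame"][:,:,::-1]; s=d["scene"]["frame"][:,:,::-1]
a=cv2.resize(t[225:315,210:440],None,fx=3.4,fy=3.4,interpolation=cv2.INTER_CUBIC)
b=cv2.resize(s[175:315,190:420],None,fx=3.4,fy=3.4,interpolation=cv2.INTER_CUBIC)
cv2.imwrite("pics/cropt.png",a);cv2.imwrite("pics/crops.png",b)
```

```text
(no output)
```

View pics/cropt.png

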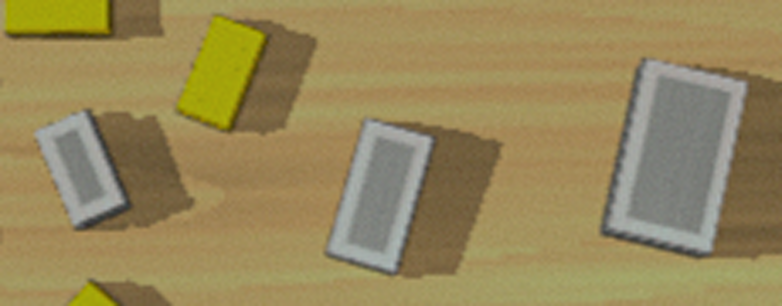

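View pics/crops.png

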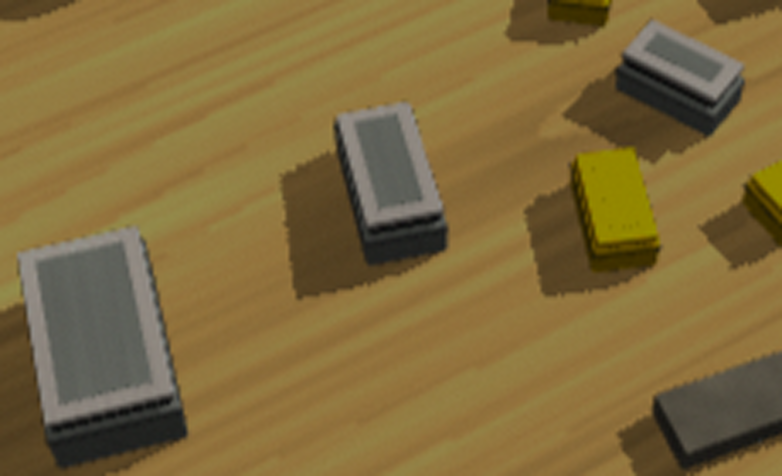

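```bash
cat > h.py <<'E'
import cv2, numpy as np, pickle
def ray(c,p):
    K=np.asarray(c["camera_matrix"]);R=np.asarray(c["rotation"])
    d=R@np.linalg.inv(K)@np.array([p[0],p[1],1.]); return np.asarray(c["eye"]),d/np.linalg.norm(d)
def plane(c,p,z):
    o,d=ray(c,p); return o+d*(z-o[2])/d[2]
def tri(c1,p1,c2,p2):
    o1,d1=ray(c1,p1);o2,d2=ray(c2,p2)
    A=np.stack([d1,-d2],1); t=np.linalg.lstsq(A,o2-o1,rcond=None)[0]
    a=o1+d1*t[0];b=o2+d2*t[1]; return (a+b)/2,np.linalg.norm(a-b)
def proj(c,X):
    K=np.asarray(c["camera_matrix"]);R=np.asarray(c["rotation"]);q=K@(R.T@(np.asarray(X)-np.asarray(c["eye"])));return q[:2]/q[2]
def lidmask(img,box,F=8,vmin=95,smax=60):
    x0,y0,x1,y1=box
    im=cv2.resize(img[y0:y1,x0:x1],None,fx=F,fy=F,interpolation=cv2.INTER_CUBIC)
    hsv=cv2.cvtColor(np.ascontiguousarray(im),cv2.COLOR_RGB2HSV)
    m=((hsv[...,1]<smax)&(hsv[...,2]>vmin)).astype(np.uint8)*255
    m=cv2.morphologyEx(m,cv2.MORPH_OPEN,np.ones((5,5)))
    n,l,st,_=cv2.connectedComponentsWithStats(m); k=1+np.argmax(st[1:,4])
    m=(l==k).astype(np.uint8)*255
    cs,_=cv2.findContours(m,cv2.RETR_EXTERNAL,cv2.CHAIN_APPROX_NONE)
    c=max(cs,key=cv2.contourArea); return im,c
def quad(img,box,F=8,**k):
    """4 corners by fitting lines to the 4 sides of the lid outline"""
    im,c=lidmask(img,box,F,**k)
    h=cv2.convexHull(c); 
    ap=cv2.approxPolyN(h,4,ensure_convex=True).reshape(-1,2).astype(float)
    P=c.reshape(-1,2).astype(float); L=[]
    for i in range(4):
        a,b=ap[i],ap[(i+1)%4]; u=(b-a)/np.linalg.norm(b-a); n=np.array([-u[1],u[0]])
        s=(P-a)@u/np.linalg.norm(b-a); e=np.abs((P-a)@n)
        q=P[(s>.15)&(s<.85)&(e<F*1.2)]
        vx,vy,x,y=cv2.fitLine(q.astype(np.float32),cv2.DIST_HUBER,0,.01,.01).ravel(); L.append((np.array([x,y]),np.array([vx,vy])))
    C=[]
    for i in range(4):
        (p,u),(q,v)=L[i-1],L[i]; t=np.linalg.solve(np.stack([u,-v],1),q-p); C.append(p+u*t[0])
    C=np.array(C); o=im[:,:,::-1].copy(); cv2.polylines(o,[np.round(C).astype(np.int32)],True,(0,0,255),1)
    return (C+.5)/F-.5+np.array(box[:2]),o
def match(ct,qt,cs,qs,z):
    pr=np.array([proj(cs,plane(ct,p,z)) for p in qt]); out=[];e=[]
    for i in range(4):
        j=np.argmin(np.linalg.norm(qs-pr[i],axis=1)); X,g=tri(ct,qt[i],cs,qs[j]); out.append(X);e.append(g)
    return np.array(out),np.array(e)
E
python3 - <<'E'
from h import *
d=pickle.load(open("c0.pkl","rb"));t,s=d["top"],d["scene"]
B={"large":((380,232,440,308),(185,230,255,318),.055),"middle":((298,252,345,313),(280,195,330,258),.048),"small":((215,250,253,299),(364,174,418,220),.04)}
for n,(bt,bs,z) in B.items():
    qt,o1=quad(t["frame"],bt);qs,o2=quad(s["frame"],bs)
    cv2.imwrite(f"pics/q_{n}_t.png",o1);cv2.imwrite(f"pics/q_{n}_s.png",o2)
    X,e=match(t,qt,s,qs,z);print(n,"\n",np.round(X*1000,1),np.round(e*1000,1))
    print(" sides",[round(1000*np.linalg.norm(X[i]-X[(i+1)%4]),1) for i in range(4)],"c",np.round(X.mean(0)*1000,1))
    Y=np.array([plane(t,p,z) for p in qt]);c=Y.mean(0);m=[Y[(i+1)%4]-Y[i] for i in range(4)];l=max(range(4),key=lambda i:np.linalg.norm(m[i]))
    v=m[l]-m[(l+2)%4];print(" top@z c",np.round(c*1000,1),"ang",round(np.degrees(np.arctan2(v[1],v[0])),2),[round(1000*np.linalg.norm(a),1) for a in m])
    Y=np.array([plane(s,p,z) for p in qs]);c=Y.mean(0);m=[Y[(i+1)%4]-Y[i] for i in range(4)];l=max(range(4),key=lambda i:np.linalg.norm(m[i]))
    v=m[l]-m[(l+2)%4];print(" scene@z c",np.round(c*1000,1),"ang",round(np.degrees(np.arctan2(v[1],v[0])),2),[round(1000*np.linalg.norm(a),1) for a in m])
ims=[cv2.imread(f"pics/q_{n}_{k}.png") for n in B for k in "ts"]
H=[cv2.resize(i,(260,290)) for i in ims]
cv2.imwrite("pics/qall.png",np.vstack([np.hstack(H[0::2]),np.hstack(H[1::2])]))
E
```

```text
large 
 [[ 567.4 -316.2   53.9]
 [ 424.  -278.8   48.9]
 [ 446.1 -193.1   48.3]
 [ 588.9 -230.7   51.6]] [0.5 0.7 3.9 4.1]
 sides [np.float64(148.2), np.float64(88.5), np.float64(147.7), np.float64(88.1)] c [ 506.6 -254.7   50.7]
 top@z c [ 506.5 -253.3   55. ] ang 165.13 [np.float64(148.5), np.float64(90.5), np.float64(147.7), np.float64(90.6)]
 scene@z c [ 509.5 -256.    55. ] ang -14.88 [np.float64(85.8), np.float64(144.0), np.float64(85.7), np.float64(144.4)]
middle 
 [[527.7 -53.7  45. ]
 [415.6 -18.3  33.8]
 [431.2  38.3  30.8]
 [544.4   2.1  43.9]] [1.2 1.2 2.4 3.2]
 sides [np.float64(118.1), np.float64(58.8), np.float64(119.6), np.float64(58.3)] c [479.7  -7.9  38.4]
 top@z c [479.2  -7.5  48. ] ang -17.44 [np.float64(118.0), np.float64(60.0), np.float64(119.4), np.float64(60.3)]
 scene@z c [487. -12.  48.] ang 163.13 [np.float64(55.7), np.float64(107.4), np.float64(55.6), np.float64(106.9)]
small 
 [[478.5 205.4  37.1]
 [459.6 247.3  34.9]
 [539.3 281.1  36.1]
 [557.6 237.7  39.1]] [2.2 1.3 1.2 0.3]
 sides [np.float64(46.0), np.float64(86.6), np.float64(47.2), np.float64(85.5)] c [508.8 242.9  36.8]
 top@z c [508.5 242.5  40. ] ang -157.08 [np.float64(46.7), np.float64(86.5), np.float64(47.1), np.float64(86.7)]
 scene@z c [511.  240.7  40. ] ang 23.25 [np.float64(44.1), np.float64(83.6), np.float64(42.7), np.float64(85.8)]
```

View pics/qall.png

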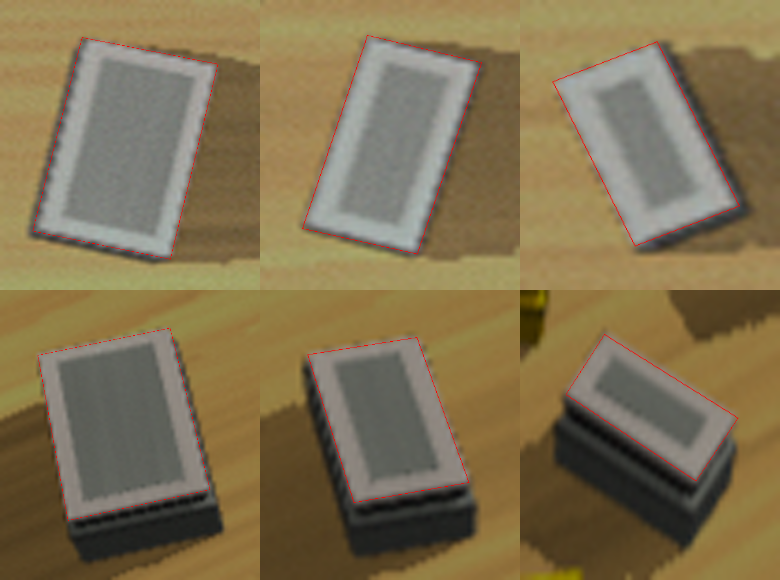

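The outlines fit. Heights triangulate a few mm low, which is a calibration bias, so I'll press by force rather than by height. The middle tin's raised end is the one at higher world x, around (536,-26). Next are the bystander clearances and the first move.

```bash
cat >> h.py <<'E'
def plan(x,y,z,yax=None):
    """numbers for the move: slide in tool axes (units 25 mm), spin (units 8 deg); yax: wanted world angle of tool y (mod 180)"""
    from station import sense
    s=sense();R=np.array(s["ee_rot"]);p=np.array(s["tcp_pos"])
    dl=R.T@(np.array([x,y,z])-p)/.025
    cur=np.degrees(np.arctan2(R[1,1],R[0,1])); tu=0
    if yax is not None: tu=(yax-cur+90)%180-90
    print("t",round(s["time_s"],2),"tcp",np.round(p*1000,1),"yang",round(cur,2),"tilt",np.round(R[:2,2],4),"F",np.round(s["wrist_force"],1),"w",round(s["gripper_width"],3),"j6",round(s["joints"][5],1))
    print("slide(units)",np.round(dl,2),"spin",round(-tu/8,2))
E
python3 - <<'E'
from h import *
d=pickle.load(open("c0.pkl","rb"));t=d["top"]
for n,p,z in [("y1",(227,226),.036),("y2",(275,246),.036),("y3",(177,249),.036),("y4",(232,324),.036),("carton",(148,306),.075),("cartonR",(172,290),.075),("cartonRb",(169,327),.075),("jar",(503,284),.1)]: print(n,np.round(plane(t,p,z),3))
plan(.507,-.254,.10)
plan(.507,-.254,.10,75.1)
E
```

```text
y1 [0.647 0.26  0.036]
y2 [0.586 0.123 0.036]
y3 [0.583 0.403 0.036]
y4 [0.367 0.246 0.036]
carton [0.421 0.472 0.075]
cartonR [0.463 0.406 0.075]
cartonRb [0.362 0.413 0.075]
jar [ 0.458 -0.502  0.1  ]
t 0.1 tcp [ 275.5 -560.4  221.6] yang 116.16 tilt [-0.0009  0.0017] F [ 0.1 -1.2 -0.3] w 1.0 j6 -14.8
slide(units) [-13.72   6.91   4.88] spin 0.0
t 0.1 tcp [ 275.5 -560.4  221.6] yang 116.16 tilt [-0.0009  0.0017] F [ 0.1 -1.2 -0.3] w 1.0 j6 -14.8
slide(units) [-13.72   6.91   4.88] spin 5.13
```

{"api": "servo_tool", "payload": {
  "deltas": [
    {"slide": [-0.98, 0.49, 0.2], "spin": 0},
    {"slide": [-0.98, 0.49, 0.2], "spin": 0},
    {"slide": [-0.98, 0.49, 0.2], "spin": 0},
    {"slide": [-0.98, 0.49, 0.2], "spin": 0},
    {"slide": [-0.98, 0.49, 0.2], "spin": 0},
    {"slide": [-0.98, 0.49, 0.2], "spin": 0},
    {"slide": [-0.98, 0.49, 0.2], "spin": 0},
    {"slide": [-0.98, 0.49, 0.2], "spin": 0},
    {"slide": [-0.98, 0.49, 0.2], "spin": 0},
    {"slide": [-0.98, 0.49, 0.2], "spin": 0}
  ],
  "gripper": 255
}}

```text
time_s: 1.1
tcp_pos: [0.4434, -0.3352, 0.1651]
ee_rot: [[-0.901, -0.434, -0.008], [-0.434, 0.901, 0.008], [0.003, 0.01, -1.0]]
wrist_force: [-0.1, 0.2, -0.5]
gripper_width: 0.174
```

```bash
python3 -c "
from h import *
plan(.507,-.254,.08)"
```

```text
t 1.1 tcp [ 443.4 -335.2  165.1] yang 115.7 tilt [-0.0075  0.0076] F [-0.1  0.2 -0.5] w 0.174 j6 -43.6
slide(units) [-3.71  1.79  3.41] spin 0.0
```

{"api": "servo_tool", "payload": {
  "deltas": [
    {"slide": [-0.8, 0.38, 0.6], "spin": 0},
    {"slide": [-0.8, 0.38, 0.6], "spin": 0},
    {"slide": [-0.8, 0.38, 0.6], "spin": 0},
    {"slide": [-0.8, 0.38, 0.6], "spin": 0},
    {"slide": [-0.5, 0.25, 0.5], "spin": 0},
    {"slide": [0, 0, 0.2], "spin": 0},
    {"slide": [0, 0, 0], "spin": 0}
  ]
}}

```text
time_s: 1.8
tcp_pos: [0.5092, -0.248, 0.0822]
ee_rot: [[-0.899, -0.438, -0.012], [-0.438, 0.899, 0.009], [0.007, 0.013, -1.0]]
wrist_force: [-0.2, -0.5, -0.0]
gripper_width: 0.005
```

```bash
python3 -c "
from h import *
plan(.507,-.254,.06)"
```

```text
t 1.8 tcp [ 509.2 -248.    82.2] yang 115.95 tilt [-0.0119  0.0088] F [-0.2 -0.5 -0. ] w 0.005 j6 -53.9
slide(units) [ 0.18 -0.19  0.89] spin 0.0
```

{"api": "servo_tool", "payload": {
  "deltas": [
    {"slide": [0.1, -0.1, 0.3], "spin": 0},
    {"slide": [0.1, -0.1, 0.3], "spin": 0},
    {"slide": [0, 0, 0.1], "spin": 0},
    {"slide": [0, 0, 0.1], "spin": 0},
    {"slide": [0, 0, 0.1], "spin": 0}
  ]
}}

```text
time_s: 2.3
tcp_pos: [0.5056, -0.258, 0.0596]
ee_rot: [[-0.901, -0.434, -0.009], [-0.434, 0.901, 0.008], [0.005, 0.011, -1.0]]
wrist_force: [0.0, 0.6, -0.1]
gripper_width: 0.003
```

{"api": "servo_tool", "payload": {
  "deltas": [
    {"slide": [0, 0.1, 0.06], "spin": 0},
    {"slide": [0, 0.05, 0.06], "spin": 0}
  ]
}}

```text
time_s: 2.5
tcp_pos: [0.5051, -0.2563, 0.0582]
ee_rot: [[-0.9, -0.435, -0.006], [-0.435, 0.9, 0.005], [0.004, 0.007, -1.0]]
wrist_force: [-0.9, -3.7, 5.4]
gripper_width: 0.004
```

{"api": "servo_tool", "payload": {
  "deltas": [
    {"slide": [0, 0, 0.06], "spin": 0},
    {"slide": [0, 0, 0.06], "spin": 0}
  ]
}}

```text
time_s: 2.7
tcp_pos: [0.5051, -0.2564, 0.0573]
ee_rot: [[-0.9, -0.436, -0.006], [-0.436, 0.9, 0.004], [0.003, 0.006, -1.0]]
wrist_force: [-1.9, 1.3, 5.3]
gripper_width: 0.011
```

{"api": "servo_tool", "payload": {
  "deltas": [
    {"slide": [0, 0, 0.06], "spin": 0},
    {"slide": [0, 0, 0.06], "spin": 0}
  ]
}}

```text
time_s: 2.9
tcp_pos: [0.5051, -0.2564, 0.0564]
ee_rot: [[-0.9, -0.437, -0.005], [-0.437, 0.9, 0.003], [0.003, 0.005, -1.0]]
wrist_force: [-2.4, 0.6, 5.8]
gripper_width: 0.005
```

{"api": "servo_tool", "payload": {
  "deltas": [
    {"slide": [0, 0, 0.1], "spin": 0},
    {"slide": [0, 0, 0.1], "spin": 0},
    {"slide": [0, 0, 0.1], "spin": 0},
    {"slide": [0, 0, 0.1], "spin": 0}
  ]
}}

```text
time_s: 3.3
tcp_pos: [0.5051, -0.2564, 0.0509]
ee_rot: [[-0.899, -0.438, -0.003], [-0.438, 0.899, 0.001], [0.003, 0.002, -1.0]]
wrist_force: [-2.2, -0.3, 6.0]
gripper_width: 0.01
```

{"api": "servo_tool", "payload": {
  "deltas": [
    {"slide": [0, 0, 0.1], "spin": 0},
    {"slide": [0, 0, 0.1], "spin": 0}
  ]
}}

```text
time_s: 3.5
tcp_pos: [0.5052, -0.2564, 0.0503]
ee_rot: [[-0.898, -0.44, -0.003], [-0.44, 0.898, -0.001], [0.003, 0.0, -1.0]]
wrist_force: [-4.4, 2.1, 16.4]
gripper_width: 0.005
```

{"api": "servo_tool", "payload": {
  "deltas": [
    {"slide": [0, 0, 0.12], "spin": 0},
    {"slide": [0, 0, 0.12], "spin": 0}
  ]
}}

```text
time_s: 3.7
tcp_pos: [0.5052, -0.2564, 0.0503]
ee_rot: [[-0.897, -0.443, -0.002], [-0.443, 0.897, -0.003], [0.003, -0.002, -1.0]]
wrist_force: [-5.4, 2.3, 16.2]
gripper_width: 0.003
```

{"api": "servo_tool", "payload": {
  "deltas": [
    {"slide": [0, 0, -0.2], "spin": 0},
    {"slide": [0, 0, -0.8], "spin": 0},
    {"slide": [0, 0, -0.8], "spin": 0}
  ]
}}

```text
time_s: 4.0
tcp_pos: [0.5034, -0.2547, 0.0953]
ee_rot: [[-0.897, -0.443, -0.007], [-0.443, 0.897, -0.001], [0.006, 0.002, -1.0]]
wrist_force: [1.0, -0.6, 0.2]
gripper_width: 0.002
```

```bash
python3 -c "
from h import *
plan(.535,-.026,.08)
plan(.535,-.026,.08,73)"
```

```text
t 4.0 tcp [ 503.4 -254.7   95.3] yang 116.27 tilt [-0.0066 -0.0009] F [ 1.  -0.6  0.2] w 0.002 j6 -53.5
slide(units) [-5.19  7.64  0.59] spin 0.0
t 4.0 tcp [ 503.4 -254.7   95.3] yang 116.27 tilt [-0.0066 -0.0009] F [ 1.  -0.6  0.2] w 0.002 j6 -53.5
slide(units) [-5.19  7.64  0.59] spin 5.41
```

{"api": "servo_tool", "payload": {
  "deltas": [
    {"slide": [-0.55, 0.95, 0], "spin": 0},
    {"slide": [-0.55, 0.95, 0], "spin": 0},
    {"slide": [-0.55, 0.95, 0], "spin": 0},
    {"slide": [-0.55, 0.95, 0], "spin": 0},
    {"slide": [-0.55, 0.95, 0], "spin": 0},
    {"slide": [-0.55, 0.95, 0], "spin": 0},
    {"slide": [-0.55, 0.95, 0], "spin": 0},
    {"slide": [-0.55, 0.95, 0], "spin": 0},
    {"slide": [0, 0, 0], "spin": 0}
  ]
}}

```text
time_s: 4.9
tcp_pos: [0.5207, -0.0263, 0.0992]
ee_rot: [[-0.897, -0.441, 0.004], [-0.441, 0.897, 0.0], [-0.004, -0.002, -1.0]]
wrist_force: [0.1, -0.5, 0.3]
gripper_width: 0.006
```

{"api": "servo_tool", "payload": {
  "deltas": [
    {"slide": [0, 0, 0], "spin": 0.9},
    {"slide": [0, 0, 0], "spin": 0.9},
    {"slide": [0, 0, 0], "spin": 0.9},
    {"slide": [0, 0, 0], "spin": 0.9},
    {"slide": [0, 0, 0], "spin": 0.9},
    {"slide": [0, 0, 0], "spin": 0.9},
    {"slide": [0, 0, 0], "spin": 0}
  ]
}}

```text
time_s: 5.6
tcp_pos: [0.5191, -0.0267, 0.0989]
ee_rot: [[-0.947, 0.32, 0.002], [0.32, 0.947, 0.001], [-0.002, 0.002, -1.0]]
wrist_force: [0.6, 0.5, -0.0]
gripper_width: 0.008
```

```bash
python3 -c "
from h import *
plan(.519,-.020,.065,73)"
```

```text
t 5.6 tcp [519.1 -26.7  98.9] yang 71.31 tilt [0.0022 0.0013] F [ 0.6  0.5 -0. ] w 0.008 j6 -123.6
slide(units) [0.09 0.25 1.35] spin -0.21
```

{"api": "servo_tool", "payload": {
  "deltas": [
    {"slide": [0.05, 0.15, 0.5], "spin": -0.2},
    {"slide": [0, 0.1, 0.5], "spin": 0},
    {"slide": [0, 0, 0.2], "spin": 0},
    {"slide": [0, 0, 0.1], "spin": 0}
  ]
}}

```text
time_s: 6.0
tcp_pos: [0.5202, -0.0213, 0.0663]
ee_rot: [[-0.959, 0.284, 0.004], [0.284, 0.959, 0.002], [-0.004, 0.003, -1.0]]
wrist_force: [-0.2, -0.1, 0.0]
gripper_width: 0.005
```

{"api": "servo_tool", "payload": {
  "deltas": [
    {"slide": [0, 0, 0.1], "spin": 0},
    {"slide": [0, 0, 0.1], "spin": 0},
    {"slide": [0, 0, 0.1], "spin": 0}
  ]
}}

```text
time_s: 6.3
tcp_pos: [0.5207, -0.0216, 0.059]
ee_rot: [[-0.959, 0.283, 0.006], [0.283, 0.959, 0.002], [-0.005, 0.004, -1.0]]
wrist_force: [0.2, 0.0, 0.5]
gripper_width: 0.01
```

{"api": "servo_tool", "payload": {
  "deltas": [
    {"slide": [0, 0, 0.1], "spin": 0},
    {"slide": [0, 0, 0.1], "spin": 0}
  ]
}}

```text
time_s: 6.5
tcp_pos: [0.521, -0.0216, 0.054]
ee_rot: [[-0.959, 0.283, 0.006], [0.283, 0.959, 0.002], [-0.005, 0.004, -1.0]]
wrist_force: [0.2, -0.7, 0.2]
gripper_width: 0.006
```

{"api": "servo_tool", "payload": {
  "deltas": [
    {"slide": [0, 0, 0.1], "spin": 0},
    {"slide": [0, 0, 0.1], "spin": 0}
  ]
}}

```text
time_s: 6.7
tcp_pos: [0.5213, -0.0216, 0.0489]
ee_rot: [[-0.959, 0.282, 0.007], [0.282, 0.959, 0.002], [-0.006, 0.004, -1.0]]
wrist_force: [-0.3, -0.1, 6.0]
gripper_width: 0.004
```

{"api": "servo_tool", "payload": {
  "deltas": [
    {"slide": [0, 0, 0.1], "spin": 0},
    {"slide": [0, 0, 0.1], "spin": 0},
    {"slide": [0, 0, 0.1], "spin": 0}
  ]
}}

```text
time_s: 7.0
tcp_pos: [0.5219, -0.0218, 0.0424]
ee_rot: [[-0.96, 0.281, 0.008], [0.281, 0.96, 0.002], [-0.007, 0.004, -1.0]]
wrist_force: [-1.9, 0.1, 5.9]
gripper_width: 0.007
```

{"api": "servo_tool", "payload": {
  "deltas": [
    {"slide": [0, 0, 0.1], "spin": 0},
    {"slide": [0, 0, 0.1], "spin": 0}
  ]
}}

```text
time_s: 7.2
tcp_pos: [0.5221, -0.0218, 0.0416]
ee_rot: [[-0.96, 0.279, 0.008], [0.279, 0.96, 0.0], [-0.007, 0.002, -1.0]]
wrist_force: [-9.1, 2.8, 26.7]
gripper_width: 0.0
```

{"api": "servo_tool", "payload": {
  "deltas": [
    {"slide": [0, 0, -0.2], "spin": 0},
    {"slide": [0, 0, -0.8], "spin": 0},
    {"slide": [0, 0, -0.8], "spin": 0},
    {"slide": [0, 0, 0], "spin": 0}
  ]
}}

```text
time_s: 7.6
tcp_pos: [0.5217, -0.0214, 0.0878]
ee_rot: [[-0.96, 0.279, 0.009], [0.279, 0.96, 0.001], [-0.008, 0.003, -1.0]]
wrist_force: [1.1, -0.7, -0.6]
gripper_width: 0.007
```

```bash
python3 -c "
from h import *
plan(.509,.242,.08,73)"
```

```text
t 7.6 tcp [521.7 -21.4  87.8] yang 73.8 tilt [0.0085 0.0008] F [ 1.1 -0.7 -0.6] w 0.007 j6 -121.8
slide(units) [3.43 9.98 0.32] spin 0.1
```

{"api": "servo_tool", "payload": {
  "deltas": [
    {"slide": [0.34, 0.99, 0], "spin": 0},
    {"slide": [0.34, 0.99, 0], "spin": 0},
    {"slide": [0.34, 0.99, 0], "spin": 0},
    {"slide": [0.34, 0.99, 0], "spin": 0},
    {"slide": [0.34, 0.99, 0], "spin": 0},
    {"slide": [0.34, 0.99, 0], "spin": 0},
    {"slide": [0.34, 0.99, 0], "spin": 0},
    {"slide": [0.34, 0.99, 0], "spin": 0},
    {"slide": [0.34, 0.99, 0], "spin": 0},
    {"slide": [0.34, 0.99, 0], "spin": 0}
  ]
}}

```text
time_s: 8.6
tcp_pos: [0.5049, 0.2454, 0.0766]
ee_rot: [[-0.957, 0.289, -0.003], [0.289, 0.957, -0.003], [0.002, -0.004, -1.0]]
wrist_force: [0.2, -1.0, -0.3]
gripper_width: 0.001
```

```bash
python3 -c "
from h import *
plan(.509,.242,.055,113.1)"
```

```text
t 8.6 tcp [504.9 245.4  76.6] yang 73.23 tilt [-0.0034 -0.0028] F [ 0.2 -1.  -0.3] w 0.001 j6 -149.2
slide(units) [-0.2  -0.08  0.86] spin -4.98
```

{"api": "servo_tool", "payload": {
  "deltas": [
    {"slide": [-0.1, -0.1, 0.4], "spin": -1},
    {"slide": [-0.1, -0.1, 0.3], "spin": -1},
    {"slide": [0, 0, 0.2], "spin": -1},
    {"slide": [0, 0, 0.1], "spin": -1},
    {"slide": [0, 0, 0], "spin": -1}
  ]
}}

```text
time_s: 9.1
tcp_pos: [0.5067, 0.2426, 0.0441]
ee_rot: [[-0.906, -0.423, -0.008], [-0.423, 0.906, -0.005], [0.009, -0.002, -1.0]]
wrist_force: [0.4, -1.4, 4.1]
gripper_width: 0.003
```

{"api": "servo_tool", "payload": {
  "deltas": [
    {"slide": [0, 0, 0.1], "spin": 0},
    {"slide": [0, 0, 0.1], "spin": 0},
    {"slide": [0, 0, 0.1], "spin": 0}
  ]
}}

```text
time_s: 9.4
tcp_pos: [0.5069, 0.2426, 0.0362]
ee_rot: [[-0.906, -0.423, -0.008], [-0.423, 0.906, -0.006], [0.01, -0.002, -1.0]]
wrist_force: [-6.8, -1.2, 25.2]
gripper_width: 0.002
```

{"api": "servo_tool", "payload": {
  "deltas": [
    {"slide": [0, 0, 0.1], "spin": 0},
    {"slide": [0, 0, 0.1], "spin": 0}
  ]
}}

```text
time_s: 9.6
tcp_pos: [0.5068, 0.2427, 0.0362]
ee_rot: [[-0.906, -0.423, -0.007], [-0.423, 0.906, -0.008], [0.01, -0.004, -1.0]]
wrist_force: [-6.6, -2.1, 19.7]
gripper_width: 0.004
```

{"api": "servo_tool", "payload": {
  "deltas": [
    {"slide": [0, 0, -0.2], "spin": 0},
    {"slide": [0, 0, -0.8], "spin": 0},
    {"slide": [0, 0, -1], "spin": 0},
    {"slide": [0, 0, -1], "spin": 0},
    {"slide": [0, 0, -0.5], "spin": 0},
    {"slide": [0, 0, 0], "spin": 0}
  ],
  "gripper": 0
}}

```text
time_s: 10.2
tcp_pos: [0.5052, 0.2423, 0.1224]
ee_rot: [[-0.91, -0.415, -0.013], [-0.415, 0.91, -0.01], [0.016, -0.004, -1.0]]
wrist_force: [0.5, 1.2, -0.3]
gripper_width: 0.467
```

Run:
```python
from h import *
from station import optics
d={n:dict(optics.capture(n)) for n in("scene","top")};pickle.dump(d,open("c1.pkl","wb"))
for n in d: cv2.imwrite(f"pics/{n}1.png",d[n]["frame"][:,:,::-1])
cv2.imwrite("pics/both1.png",cv2.resize(np.hstack([d["scene"]["frame"],d["top"]["frame"]])[:,:,::-1],(800,300),interpolation=cv2.INTER_AREA))
plan(.48,-.008,.1,73)
```

```text
t 10.3 tcp [504.1 241.6 120.6] yang 114.52 tilt [-0.0165 -0.0123] F [ 0.4 -0.3  0.7] w 0.559 j6 -107.6
slide(units) [ 5.   -8.68  0.96] spin 5.19
```

View pics/both1.png

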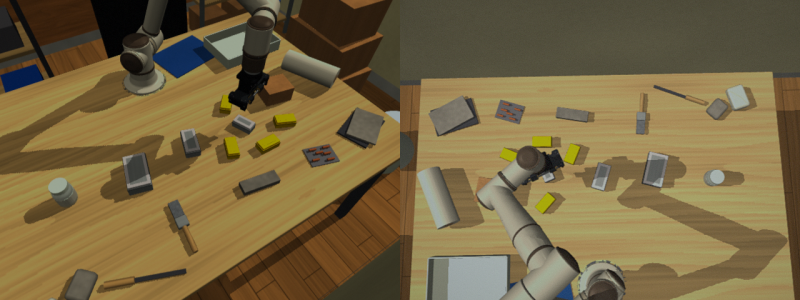

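Run:
```python
from h import *
d=pickle.load(open("c1.pkl","rb"));t,s=d["top"]["frame"],d["scene"]["frame"]
a=cv2.resize(t[232:315,295:440],(600,343),interpolation=cv2.INTER_CUBIC)
b=cv2.resize(s[190:318,180:340],(600,480),interpolation=cv2.INTER_CUBIC)
cv2.imwrite("pics/z1.png",cv2.resize(np.hstack([a,b[:343]]),(800,229))[:,:,::-1]);cv2.imwrite("pics/z2.png",b[:,:,::-1])
```

```text
(no output)
```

View pics/z1.png

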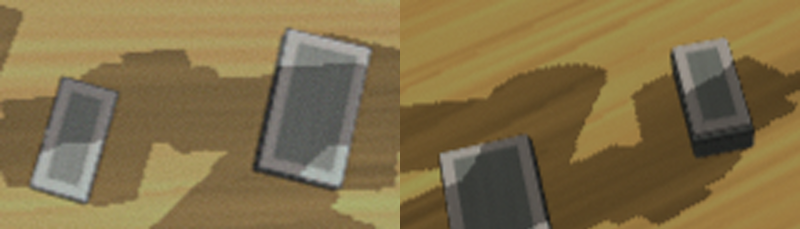

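View pics/z2.png

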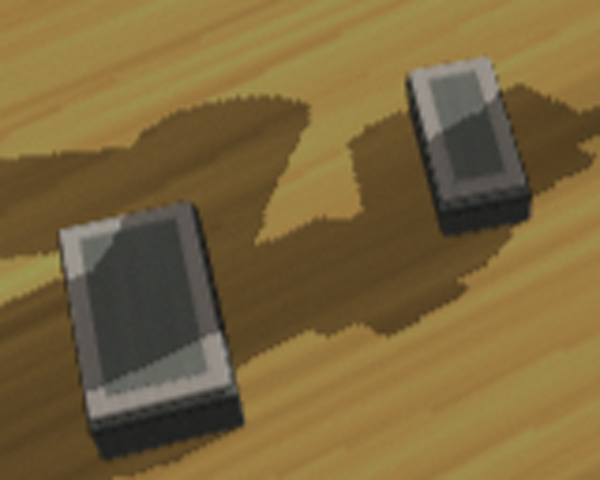

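```bash
cat >> h.py <<'E'
def rectinfo(c,q,z):
    Y=np.array([plane(c,p,z) for p in q]);m=[Y[(i+1)%4]-Y[i] for i in range(4)]
    l=max(range(4),key=lambda i:np.linalg.norm(m[i]));v=m[l]-m[(l+2)%4]
    return np.round(Y.mean(0)*1000,1),round((np.degrees(np.arctan2(v[1],v[0]))+90)%180-90,2),[round(float(1000*np.linalg.norm(a)),1) for a in m]
E
python3 - <<'E'
from h import *
d=pickle.load(open("c1.pkl","rb"));t,s=d["top"],d["scene"]
B={"large":((380,232,440,308),(185,230,255,318),.05),"middle":((298,252,345,313),(280,195,330,258),.042)}
ims=[]
for n,(bt,bs,z) in B.items():
  for nm,c,b in(("top",t,bt),("scene",s,bs)):
    q,o=quad(c["frame"],b,vmin=58 if nm=="top" else 50,smax=75);ims.append(cv2.resize(o,(200,300)));print(n,nm,*rectinfo(c,q,z))
cv2.imwrite("pics/q1.png",np.hstack(ims))
E
```

```text
large top [ 505.1 -253.5   50. ] -13.57 [152.8, 86.7, 148.8, 92.6]
large scene [ 514.9 -257.8   50. ] -14.04 [88.7, 152.8, 84.0, 150.4]
middle top [478.9  -7.9  42. ] -17.84 [120.7, 62.8, 119.3, 61.0]
middle scene [488.7 -13.1  42. ] -17.24 [58.4, 122.8, 58.9, 121.6]
```

View pics/q1.png

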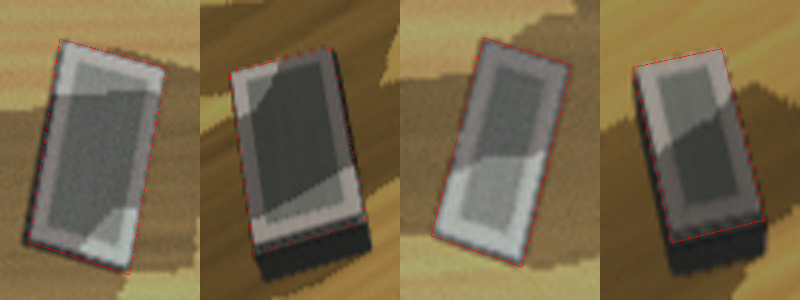

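{"api": "servo_tool", "payload": {
  "deltas": [
    {"slide": [0.56, -0.97, 0], "spin": 0},
    {"slide": [0.56, -0.97, 0], "spin": 0},
    {"slide": [0.56, -0.97, 0], "spin": 0},
    {"slide": [0.56, -0.97, 0], "spin": 0},
    {"slide": [0.56, -0.97, 0], "spin": 0},
    {"slide": [0.56, -0.97, 0], "spin": 0},
    {"slide": [0.56, -0.97, 0], "spin": 0},
    {"slide": [0.56, -0.97, 0], "spin": 0},
    {"slide": [0.5, -0.9, 0], "spin": 0}
  ],
  "gripper": 0
}}

```text
time_s: 11.2
tcp_pos: [0.472, -0.0159, 0.1104]
ee_rot: [[-0.909, -0.415, -0.04], [-0.414, 0.91, -0.021], [0.045, -0.003, -0.999]]
wrist_force: [0.6, -0.5, -0.1]
gripper_width: 1.004
```

{"api": "servo_tool", "payload": {
  "deltas": [
    {"slide": [0, 0, 0], "spin": 1},
    {"slide": [0, 0, 0], "spin": 1},
    {"slide": [0, 0, 0], "spin": 1},
    {"slide": [0, 0, 0], "spin": 1},
    {"slide": [0, 0, 0], "spin": 1},
    {"slide": [0, 0, 0], "spin": 0}
  ]
}}

```text
time_s: 11.8
tcp_pos: [0.4646, -0.0212, 0.1011]
ee_rot: [[-0.951, 0.303, -0.059], [0.304, 0.952, -0.024], [0.049, -0.041, -0.998]]
wrist_force: [-0.2, -0.1, 0.4]
gripper_width: 1.001
```

```bash
python3 -c "
from h import *
plan(.480,-.008,.06,72.6)"
```

```text
t 11.8 tcp [464.6 -21.2 101.1] yang 72.37 tilt [-0.059  -0.0244] F [-0.2 -0.1  0.4] w 1.001 j6 -125.7
slide(units) [-0.51  0.76  1.59] spin -0.03
```

{"api": "servo_tool", "payload": {
  "deltas": [
    {"slide": [0, 0, 0], "spin": 0},
    {"slide": [0, 0, 0], "spin": 0},
    {"slide": [0, 0, 0], "spin": 0}
  ]
}}

```text
time_s: 12.1
tcp_pos: [0.4633, -0.0214, 0.099]
ee_rot: [[-0.953, 0.297, -0.063], [0.299, 0.954, -0.025], [0.053, -0.043, -0.998]]
wrist_force: [0.2, -0.1, -0.1]
gripper_width: 1.0
```

```bash
python3 -c "
from h import *
from station import sense
s=sense();print(s['joints'],s['joint_velocities'])
plan(.480,-.008,.06,72.6)"
```

```text
[  17.70598059   16.18228006  -28.9754977     0.37774162  -48.73469941
 -125.32171739] [ 0.0053333   0.2393512  -0.1040545   0.03026384  0.2281102   0.87352728]
t 12.1 tcp [463.3 -21.4  99. ] yang 72.71 tilt [-0.0632 -0.0254] F [ 0.2 -0.1 -0.1] w 1.0 j6 -125.3
slide(units) [-0.56  0.78  1.5 ] spin 0.01
```

{"api": "servo_tool", "payload": {
  "deltas": [
    {"slide": [0, 0, -0.4], "spin": 0},
    {"slide": [0, 0, -0.4], "spin": 0},
    {"slide": [0, 0, -0.4], "spin": 0}
  ]
}}

```text
time_s: 12.4
tcp_pos: [0.4645, -0.0208, 0.1301]
ee_rot: [[-0.953, 0.295, -0.066], [0.297, 0.954, -0.026], [0.055, -0.045, -0.997]]
wrist_force: [0.3, 0.3, 0.6]
gripper_width: 0.997
```

{"api": "servo_tool", "payload": {
  "deltas": [
    {"slide": [-0.6, 0, 0], "spin": 0},
    {"slide": [-0.6, 0, 0], "spin": 0},
    {"slide": [-0.6, 0, 0], "spin": 0}
  ]
}}

```text
time_s: 12.7
tcp_pos: [0.5098, -0.0336, 0.1337]
ee_rot: [[-0.954, 0.293, -0.057], [0.295, 0.955, -0.024], [0.048, -0.04, -0.998]]
wrist_force: [0.6, 0.1, -0.1]
gripper_width: 1.0
```

{"api": "servo_tool", "payload": {
  "deltas": [
    {"slide": [0, 0, 0.4], "spin": 0},
    {"slide": [0, 0, 0.4], "spin": 0},
    {"slide": [0, 0, 0.4], "spin": 0}
  ]
}}

```text
time_s: 13.0
tcp_pos: [0.5102, -0.0341, 0.1047]
ee_rot: [[-0.955, 0.294, -0.051], [0.295, 0.955, -0.023], [0.042, -0.037, -0.998]]
wrist_force: [-0.2, 1.0, 0.1]
gripper_width: 1.0
```

{"api": "servo_tool", "payload": {
  "deltas": [
    {"slide": [0.6, 0, 0], "spin": 0},
    {"slide": [0.6, 0, 0], "spin": 0},
    {"slide": [0.6, 0, 0], "spin": 0}
  ]
}}

```text
time_s: 13.3
tcp_pos: [0.4628, -0.0211, 0.1024]
ee_rot: [[-0.954, 0.295, -0.059], [0.296, 0.955, -0.024], [0.049, -0.041, -0.998]]
wrist_force: [-0.4, 0.6, 0.6]
gripper_width: 0.992
```

{"api": "servo_tool", "payload": {
  "deltas": [
    {"slide": [-1, 0, 0], "spin": 0},
    {"slide": [-1, 0, 0], "spin": 0},
    {"slide": [-1, 0, 0], "spin": 0},
    {"slide": [-1, 0, 0], "spin": 0}
  ]
}}

```text
time_s: 13.7
tcp_pos: [0.5506, -0.0501, 0.0943]
ee_rot: [[-0.955, 0.29, -0.069], [0.292, 0.956, -0.025], [0.059, -0.044, -0.997]]
wrist_force: [-0.3, -0.0, -0.0]
gripper_width: 0.998
```

{"api": "servo_tool", "payload": {
  "deltas": [
    {"slide": [0, 0, 0], "spin": 0},
    {"slide": [0, 0, 0], "spin": 0},
    {"slide": [0, 0, 0], "spin": 0}
  ]
}}

```text
time_s: 14.0
tcp_pos: [0.5494, -0.0504, 0.0914]
ee_rot: [[-0.954, 0.29, -0.073], [0.293, 0.956, -0.025], [0.063, -0.046, -0.997]]
wrist_force: [0.1, 0.6, 0.5]
gripper_width: 1.001
```

{"api": "servo_tool", "payload": {
  "deltas": [
    {"slide": [0.2, 0, 0], "spin": 0},
    {"slide": [0.2, 0, 0], "spin": 0},
    {"slide": [0.2, 0, 0], "spin": 0},
    {"slide": [0.2, 0, 0], "spin": 0},
    {"slide": [0.2, 0, 0], "spin": 0}
  ]
}}

```text
time_s: 14.5
tcp_pos: [0.521, -0.0418, 0.0935]
ee_rot: [[-0.954, 0.289, -0.074], [0.292, 0.956, -0.025], [0.064, -0.046, -0.997]]
wrist_force: [-0.4, 0.1, 0.3]
gripper_width: 1.002
```

{"api": "servo_tool", "payload": {
  "deltas": [
    {"slide": [-0.3, 0, 0], "spin": 0},
    {"slide": [-0.3, 0, 0], "spin": 0},
    {"slide": [-0.3, 0, 0], "spin": 0},
    {"slide": [-0.3, 0, 0], "spin": 0},
    {"slide": [-0.3, 0, 0], "spin": 0}
  ]
}}

```text
time_s: 15.0
tcp_pos: [0.5596, -0.0532, 0.0916]
ee_rot: [[-0.955, 0.288, -0.073], [0.291, 0.956, -0.025], [0.062, -0.045, -0.997]]
wrist_force: [-0.0, -0.6, 0.3]
gripper_width: 1.003
```

{"api": "servo_tool", "payload": {
  "deltas": [
    {"slide": [0.3, 0, 0], "spin": 0},
    {"slide": [0.3, 0, 0], "spin": 0},
    {"slide": [0.3, 0, 0], "spin": 0},
    {"slide": [0.3, 0, 0], "spin": 0},
    {"slide": [0.3, 0, 0], "spin": 0}
  ]
}}

```text
time_s: 15.5
tcp_pos: [0.5222, -0.0424, 0.0929]
ee_rot: [[-0.954, 0.29, -0.074], [0.292, 0.956, -0.025], [0.064, -0.046, -0.997]]
wrist_force: [-0.4, -0.2, -0.3]
gripper_width: 1.001
```

{"api": "servo_tool", "payload": {
  "deltas": [
    {"slide": [0, 0, -0.4], "spin": -0.5},
    {"slide": [0, 0, -0.4], "spin": -0.5},
    {"slide": [0, 0, -0.4], "spin": -0.5}
  ]
}}

```text
time_s: 15.8
tcp_pos: [0.5198, -0.0409, 0.123]
ee_rot: [[-0.994, 0.076, -0.079], [0.079, 0.997, -0.026], [0.077, -0.032, -0.997]]
wrist_force: [0.7, -0.3, 0.9]
gripper_width: 0.998
```

{"api": "servo_tool", "payload": {
  "deltas": [
    {"slide": [0, 0, 0], "spin": 0.5},
    {"slide": [0, 0, 0], "spin": 0.5},
    {"slide": [0, 0, 0], "spin": 0.5}
  ]
}}

```text
time_s: 16.1
tcp_pos: [0.5191, -0.0399, 0.1257]
ee_rot: [[-0.955, 0.286, -0.074], [0.288, 0.957, -0.025], [0.064, -0.045, -0.997]]
wrist_force: [0.2, -0.3, 0.3]
gripper_width: 0.998
```

{"api": "servo_tool", "payload": {
  "deltas": [
    {"slide": [1, 0, 0], "spin": 0},
    {"slide": [1, 0, 0], "spin": 0},
    {"slide": [1, 0, 0], "spin": 0},
    {"slide": [0, 0, 0], "spin": 0}
  ]
}}

```text
time_s: 16.5
tcp_pos: [0.4427, -0.0173, 0.1308]
ee_rot: [[-0.955, 0.287, -0.073], [0.29, 0.957, -0.024], [0.063, -0.045, -0.997]]
wrist_force: [0.2, -0.7, -0.6]
gripper_width: 0.999
```

{"api": "servo_tool", "payload": {
  "deltas": [
    {"slide": [0, 0, 1], "spin": 0},
    {"slide": [0, 0, 0.2], "spin": 0}
  ]
}}

```text
time_s: 16.7
tcp_pos: [0.441, -0.0174, 0.1022]
ee_rot: [[-0.956, 0.285, -0.068], [0.287, 0.958, -0.023], [0.058, -0.042, -0.997]]
wrist_force: [-0.3, 0.6, 0.3]
gripper_width: 0.999
```

{"api": "servo_tool", "payload": {
  "deltas": [
    {"slide": [0, 0, -0.3], "spin": 0},
    {"slide": [0, 0, -0.3], "spin": 0},
    {"slide": [0, 0, -0.3], "spin": 0},
    {"slide": [0, 0, -0.3], "spin": 0}
  ]
}}

```text
time_s: 17.1
tcp_pos: [0.4449, -0.0167, 0.1357]
ee_rot: [[-0.956, 0.285, -0.066], [0.287, 0.958, -0.024], [0.057, -0.042, -0.998]]
wrist_force: [-0.0, -0.4, 0.3]
gripper_width: 1.001
```

{"api": "servo_tool", "payload": {
  "deltas": [
    {"slide": [0, 0, -0.3], "spin": 0},
    {"slide": [0, 0, -0.3], "spin": 0},
    {"slide": [0, 0, 1], "spin": 0},
    {"slide": [0, 0, 1], "spin": 0},
    {"slide": [0, 0, -0.2], "spin": 0},
    {"slide": [0, 0, -0.3], "spin": 0},
    {"slide": [0, 0, -0.3], "spin": 0},
    {"slide": [0, 0, -0.3], "spin": 0},
    {"slide": [0, 0, -0.3], "spin": 0}
  ]
}}

```text
time_s: 18.0
tcp_pos: [0.4508, -0.0156, 0.1476]
ee_rot: [[-0.958, 0.284, -0.05], [0.285, 0.958, -0.021], [0.042, -0.034, -0.999]]
wrist_force: [0.3, -0.3, -1.0]
gripper_width: 1.002
```

{"api": "servo_tool", "payload": {
  "deltas": [
    {"slide": [0, 0, 1], "spin": 0},
    {"slide": [0, 0, -0.3], "spin": 0},
    {"slide": [0, 0, -0.3], "spin": 0},
    {"slide": [0, 0, -0.4], "spin": 0},
    {"slide": [0, 0, 1], "spin": 0},
    {"slide": [0, 0, -0.3], "spin": 0},
    {"slide": [0, 0, -0.3], "spin": 0},
    {"slide": [0, 0, -0.4], "spin": 0}
  ]
}}

```text
time_s: 18.8
tcp_pos: [0.4574, -0.0144, 0.1631]
ee_rot: [[-0.959, 0.282, -0.031], [0.282, 0.959, -0.018], [0.024, -0.026, -0.999]]
wrist_force: [0.0, -0.2, 0.1]
gripper_width: 1.001
```

{"api": "servo_tool", "payload": {
  "deltas": [
    {"slide": [0, 0, 1], "spin": 0},
    {"slide": [0, 0, -0.3], "spin": 0},
    {"slide": [0, 0, -0.3], "spin": 0},
    {"slide": [0, 0, -0.3], "spin": 0},
    {"slide": [0, 0, 1], "spin": 0},
    {"slide": [0, 0, -0.3], "spin": 0},
    {"slide": [0, 0, -0.3], "spin": 0},
    {"slide": [0, 0, -0.3], "spin": 0}
  ]
}}

```text
time_s: 19.6
tcp_pos: [0.4658, -0.013, 0.1777]
ee_rot: [[-0.96, 0.278, -0.006], [0.278, 0.96, -0.015], [0.001, -0.016, -1.0]]
wrist_force: [0.4, 0.4, 0.3]
gripper_width: 0.996
```

{"api": "servo_tool", "payload": {
  "deltas": [
    {"slide": [0, 0, 1], "spin": 0},
    {"slide": [0, 0, -0.3], "spin": 0},
    {"slide": [0, 0, -0.3], "spin": 0},
    {"slide": [0, 0, 0.6], "spin": 0},
    {"slide": [0, 0, 0], "spin": 0}
  ]
}}

```text
time_s: 20.1
tcp_pos: [0.4716, -0.0124, 0.1647]
ee_rot: [[-0.961, 0.276, 0.012], [0.276, 0.961, -0.013], [-0.015, -0.009, -1.0]]
wrist_force: [-0.7, -0.3, 0.2]
gripper_width: 1.001
```

```bash
python3 -c "
from h import *
plan(.480,-.008,.06,72.6)"
```

```text
t 20.1 tcp [471.6 -12.4 164.7] yang 73.97 tilt [ 0.0116 -0.0129] F [-0.7 -0.3  0.2] w 1.001 j6 -125.6
slide(units) [-0.21  0.3   4.19] spin 0.17
```

{"api": "servo_tool", "payload": {
  "deltas": [
    {"slide": [-0.05, 0.05, 0.5], "spin": 0.1},
    {"slide": [-0.05, 0.05, 0.5], "spin": 0.1},
    {"slide": [-0.05, 0.05, 0.5], "spin": 0},
    {"slide": [-0.05, 0.05, 0.5], "spin": 0},
    {"slide": [0, 0.05, 0.5], "spin": 0},
    {"slide": [0, 0.05, 0.5], "spin": 0},
    {"slide": [0, 0, 0.5], "spin": 0},
    {"slide": [0, 0, 0.3], "spin": 0}
  ]
}}

```text
time_s: 20.9
tcp_pos: [0.4866, -0.0061, 0.0726]
ee_rot: [[-0.952, 0.306, 0.025], [0.306, 0.952, -0.011], [-0.027, -0.003, -1.0]]
wrist_force: [-0.7, 0.9, 0.3]
gripper_width: 1.003
```

```bash
python3 -c "
from h import *
plan(.480,-.008,.008,72.6)"
```

```text
t 20.9 tcp [486.6  -6.1  72.6] yang 72.16 tilt [ 0.0247 -0.0107] F [-0.7  0.9  0.3] w 1.003 j6 -128.2
slide(units) [ 0.3  -0.14  2.58] spin -0.06
```

{"api": "servo_tool", "payload": {
  "deltas": [
    {"slide": [0.1, -0.05, -1], "spin": 0},
    {"slide": [0.1, -0.05, 0.3], "spin": 0},
    {"slide": [0, 0, 0.3], "spin": 0},
    {"slide": [0, 0, 0.3], "spin": 0}
  ]
}}

```text
time_s: 21.3
tcp_pos: [0.4821, -0.0067, 0.0745]
ee_rot: [[-0.951, 0.307, 0.025], [0.307, 0.952, -0.011], [-0.028, -0.003, -1.0]]
wrist_force: [-0.1, -0.0, -0.5]
gripper_width: 1.001
```

```bash
python3 -c "
from h import *
plan(.480,-.008,.008,72.6)"
```

```text
t 21.3 tcp [482.1  -6.7  74.5] yang 72.13 tilt [ 0.0253 -0.0111] F [-0.1 -0.  -0.5] w 1.001 j6 -128.5
slide(units) [ 0.14 -0.07  2.66] spin -0.06
```

{"api": "servo_tool", "payload": {
  "deltas": [
    {"slide": [-1, 0, 0], "spin": 0},
    {"slide": [-1, 0, 0], "spin": 0},
    {"slide": [-1, 0, 0], "spin": 0},
    {"slide": [0, 0, 0], "spin": 0},
    {"slide": [0.6, 0, 0], "spin": 0},
    {"slide": [0.6, 0, 0], "spin": 0},
    {"slide": [0.6, 0, 0], "spin": 0},
    {"slide": [0.6, 0, 0], "spin": 0},
    {"slide": [0, 0, 0], "spin": 0}
  ]
}}

```text
time_s: 22.2
tcp_pos: [0.491, -0.0131, 0.0652]
ee_rot: [[-0.951, 0.309, 0.009], [0.309, 0.951, -0.015], [-0.013, -0.011, -1.0]]
wrist_force: [0.9, 0.9, -0.7]
gripper_width: 1.001
```

```bash
python3 -c "
from h import *
plan(.480,-.008,.008,72.6)"
```

```text
t 22.2 tcp [491.  -13.1  65.2] yang 71.97 tilt [ 0.0093 -0.0148] F [ 0.9  0.9 -0.7] w 1.001 j6 -127.3
slide(units) [0.51 0.08 2.28] spin -0.08
```

{"api": "servo_tool", "payload": {
  "deltas": [
    {"slide": [0.5, 0.05, 0.1], "spin": -0.1},
    {"slide": [0, 0, 0.3], "spin": 0},
    {"slide": [0, 0, 0.3], "spin": 0},
    {"slide": [0, 0, 0.3], "spin": 0},
    {"slide": [0, 0, 0.3], "spin": 0},
    {"slide": [0, 0, 0.2], "spin": 0}
  ]
}}

```text
time_s: 22.8
tcp_pos: [0.4825, -0.0086, 0.0239]
ee_rot: [[-0.955, 0.295, 0.011], [0.295, 0.955, -0.015], [-0.015, -0.011, -1.0]]
wrist_force: [0.9, -0.0, -0.1]
gripper_width: 1.0
```

```bash
python3 -c "
from h import *
plan(.480,-.008,.008,72.6)"
```

```text
t 22.8 tcp [482.5  -8.6  23.9] yang 72.81 tilt [ 0.0112 -0.015 ] F [ 0.9 -0.  -0.1] w 1.0 j6 -127.8
slide(units) [ 0.11 -0.    0.64] spin 0.03
```

{"api": "servo_tool", "payload": {
  "deltas": [
    {"slide": [0.05, 0, 0.2], "spin": 0},
    {"slide": [0.05, 0, 0.2], "spin": 0},
    {"slide": [0, 0, 0.15], "spin": 0}
  ]
}}

```text
time_s: 23.1
tcp_pos: [0.4803, -0.0083, 0.0081]
ee_rot: [[-0.955, 0.296, 0.01], [0.296, 0.955, -0.015], [-0.014, -0.012, -1.0]]
wrist_force: [-0.4, -0.1, 0.3]
gripper_width: 1.001
```

{"api": "servo_tool", "payload": {
  "deltas": [
    {"slide": [0, 0, 0], "spin": 0},
    {"slide": [0, 0, 0], "spin": 0},
    {"slide": [0, 0, 0], "spin": 0},
    {"slide": [0, 0, 0], "spin": 0}
  ],
  "gripper": 255
}}

```text
time_s: 23.5
tcp_pos: [0.4805, -0.0082, 0.0081]
ee_rot: [[-0.955, 0.296, 0.011], [0.296, 0.955, -0.015], [-0.015, -0.012, -1.0]]
wrist_force: [0.2, 3.2, -0.3]
gripper_width: 0.72
```

{"api": "servo_tool", "payload": {
  "deltas": [
    {"slide": [0, 0, 0], "spin": 0},
    {"slide": [0, 0, 0], "spin": 0}
  ]
}}

```text
time_s: 23.7
tcp_pos: [0.4805, -0.0082, 0.0081]
ee_rot: [[-0.955, 0.296, 0.011], [0.296, 0.955, -0.015], [-0.015, -0.011, -1.0]]
wrist_force: [-0.1, 0.2, -1.5]
gripper_width: 0.711
```

{"api": "servo_tool", "payload": {
  "deltas": [
    {"slide": [0, 0, -0.2], "spin": 0},
    {"slide": [0, 0, -0.4], "spin": 0},
    {"slide": [0, 0, -0.5], "spin": 0},
    {"slide": [0, 0, -0.5], "spin": 0},
    {"slide": [0, 0, -0.5], "spin": 0},
    {"slide": [0, 0, -0.5], "spin": 0},
    {"slide": [0, 0, -0.5], "spin": 0},
    {"slide": [0, 0, -0.3], "spin": 0}
  ]
}}

```text
time_s: 24.5
tcp_pos: [0.4752, -0.0078, 0.0976]
ee_rot: [[-0.955, 0.298, 0.003], [0.298, 0.954, -0.016], [-0.007, -0.015, -1.0]]
wrist_force: [1.1, 0.3, -2.8]
gripper_width: 0.712
```

```bash
python3 -c "
from h import *
plan(.507,-.254,.085,75.1)"
```

```text
t 24.5 tcp [475.2  -7.8  97.6] yang 72.66 tilt [ 0.0027 -0.0161] F [ 1.1  0.3 -2.8] w 0.712 j6 -127.6
slide(units) [-4.15 -9.01  0.66] spin -0.31
```

Held: the wrist reads about -3 N, close to 0.35 kg. Now I'll carry it at moderate speed.

{"api": "servo_tool", "payload": {
  "deltas": [
    {"slide": [-0.3, -0.6, 0], "spin": 0},
    {"slide": [-0.3, -0.6, 0], "spin": 0},
    {"slide": [-0.3, -0.6, 0], "spin": 0},
    {"slide": [-0.3, -0.6, 0], "spin": 0},
    {"slide": [-0.3, -0.6, 0], "spin": 0},
    {"slide": [-0.3, -0.6, 0], "spin": 0}
  ]
}}

```text
time_s: 25.1
tcp_pos: [0.4901, -0.1084, 0.1022]
ee_rot: [[-0.956, 0.295, 0.004], [0.295, 0.955, -0.014], [-0.008, -0.012, -1.0]]
wrist_force: [1.1, 0.8, -3.8]
gripper_width: 0.709
```

```bash
python3 -c "
from h import *
plan(.507,-.254,.085,75.1)"
```

```text
t 25.1 tcp [ 490.1 -108.4  102.2] yang 72.85 tilt [ 0.0038 -0.0136] F [ 1.1  0.8 -3.8] w 0.709 j6 -114.5
slide(units) [-2.36 -5.36  0.77] spin -0.28
```

{"api": "servo_tool", "payload": {
  "deltas": [
    {"slide": [-0.28, -0.6, 0.05], "spin": 0},
    {"slide": [-0.28, -0.6, 0.05], "spin": 0},
    {"slide": [-0.28, -0.6, 0.05], "spin": 0},
    {"slide": [-0.28, -0.6, 0.05], "spin": 0},
    {"slide": [-0.28, -0.6, 0.05], "spin": 0},
    {"slide": [-0.28, -0.6, 0.05], "spin": 0},
    {"slide": [-0.28, -0.6, 0.05], "spin": -0.1},
    {"slide": [-0.2, -0.4, 0], "spin": -0.1},
    {"slide": [0, 0, 0], "spin": 0}
  ]
}}

```text
time_s: 26.0
tcp_pos: [0.5032, -0.2402, 0.0944]
ee_rot: [[-0.962, 0.272, -0.004], [0.272, 0.962, -0.01], [0.001, -0.011, -1.0]]
wrist_force: [0.7, 0.5, -3.9]
gripper_width: 0.71
```

Run:
```python
from h import *
from station import optics
d={n:dict(optics.capture(n)) for n in("scene","top")};pickle.dump(d,open("c2.pkl","wb"))
for n in d: cv2.imwrite(f"pics/{n}2.png",d[n]["frame"][:,:,::-1])
t,s=d["top"]["frame"],d["scene"]["frame"]
a=cv2.resize(t[215:315,345:460],(400,348),interpolation=cv2.INTER_CUBIC)
b=cv2.resize(s[200:320,160:298],(400,348),interpolation=cv2.INTER_CUBIC)
cv2.imwrite("pics/z3.png",np.hstack([a,b])[:,:,::-1])
plan(.507,-.254,.06,75.1)
```

```text
t 26.1 tcp [ 502.7 -239.1   94.3] yang 74.26 tilt [-0.005  -0.0097] F [ 0.6  0.4 -4.5] w 0.713 j6 -97.9
slide(units) [-0.33 -0.51  1.38] spin -0.11
```

View pics/z3.png

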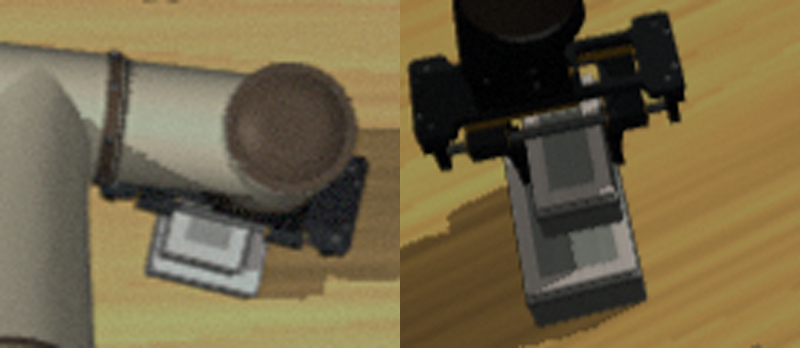

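The scene crop shows the middle tin held level and shifted towards the far end. Both cameras agree on the large-minus-middle offset to within 1 mm, at (26.4, -245.7). The TCP goal is therefore (0.5069, -0.2539), yaw 75.1.

{"api": "servo_tool", "payload": {
  "deltas": [
    {"slide": [-0.15, -0.28, 0.2], "spin": -0.1},
    {"slide": [-0.15, -0.28, 0.2], "spin": 0},
    {"slide": [0, 0, 0.2], "spin": 0},
    {"slide": [0, 0, 0.1], "spin": 0}
  ]
}}

```text
time_s: 26.5
tcp_pos: [0.5062, -0.2543, 0.0758]
ee_rot: [[-0.967, 0.255, -0.005], [0.255, 0.967, -0.009], [0.003, -0.01, -1.0]]
wrist_force: [-0.1, 0.7, -2.5]
gripper_width: 0.709
```

```bash
python3 -c "
from h import *
plan(.5069,-.2539,.06,75.1)"
```

```text
t 26.5 tcp [ 506.2 -254.3   75.8] yang 75.21 tilt [-0.0052 -0.0091] F [-0.1  0.7 -2.5] w 0.709 j6 -95.4
slide(units) [-0.02  0.03  0.63] spin 0.01
```

{"api": "servo_tool", "payload": {
  "deltas": [
    {"slide": [-0.02, 0.02, 0.15], "spin": 0},
    {"slide": [0, 0, 0.15], "spin": 0},
    {"slide": [0, 0, 0.1], "spin": 0}
  ]
}}

```text
time_s: 26.8
tcp_pos: [0.5066, -0.2536, 0.0644]
ee_rot: [[-0.967, 0.255, -0.006], [0.255, 0.967, -0.009], [0.004, -0.01, -1.0]]
wrist_force: [-0.1, 0.4, -3.7]
gripper_width: 0.709
```

Run:
```python
from h import *
from station import optics
d={n:dict(optics.capture(n)) for n in("scene",)};pickle.dump(d,open("c3.pkl","wb"))
s=d["scene"]["frame"]
cv2.imwrite("pics/z4.png",cv2.resize(s[215:325,170:285],(750,717),interpolation=cv2.INTER_CUBIC)[:590,:,::-1])
cv2.imwrite("pics/z4.png",cv2.resize(s[225:325,170:285],(690,600),interpolation=cv2.INTER_CUBIC)[:,:,::-1])
plan(.5069,-.2539,.06,75.1)
```

```text
t 26.85 tcp [ 506.3 -253.5   64. ] yang 75.23 tilt [-0.007  -0.0086] F [ 0.   0.8 -5.1] w 0.71 j6 -95.4
slide(units) [-0.03 -0.01  0.16] spin 0.02
```

View pics/z4.png

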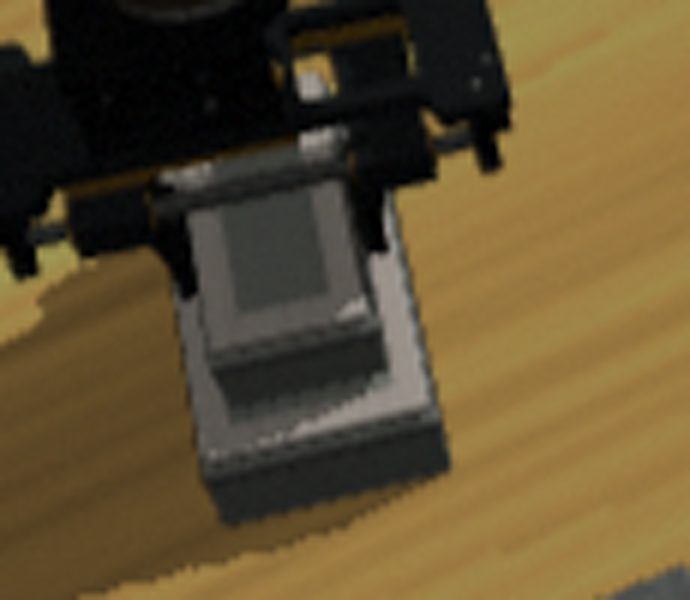

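Run:
```python
from h import *
s=pickle.load(open("c3.pkl","rb"))["scene"]
u=lambda p:((p[0]+.5)/6-.5+170,(p[1]+.5)/6-.5+225)
m=[plane(s,u(p),.098)*1000 for p in((213,360),(380,326))]
l=[plane(s,u(p),.050)*1000 for p in((205,462),(436,410))]
print(m,l)
a=np.radians(-14.9);L=np.array([np.cos(a),np.sin(a),0]);W=np.array([-np.sin(a),np.cos(a),0])
for q in(m,l): print([np.round((p@L,p@W),1) for p in q])
```

```text
[array([ 564.45424672, -299.44644013,   98.        ]), array([ 582.49744202, -242.02622284,   98.        ])] [array([ 571.19040783, -316.02554914,   50.        ]), array([ 595.43838107, -233.34572344,   50.        ])]
[array([ 622.5, -144.2]), array([625.1, -84.1])]
[array([ 633.2, -158.5]), array([635.4, -72.4])]
```

Run:
```python
from h import *
s=pickle.load(open("c3.pkl","rb"))["scene"]["frame"]
im=cv2.resize(s[264:314,195:251],(784,700),interpolation=cv2.INTER_CUBIC)[:600]
im=cv2.convertScaleAbs(im,alpha=1.8)
for i in range(0,56,5):cv2.putText(im,str(195+i),(i*14,10),0,.35,(255,255,255),1)
for i in range(0,43,5):cv2.putText(im,str(264+i),(0,i*14+10),0,.35,(255,255,255),1)
cv2.imwrite("pics/z5.png",im[:,:,::-1])
```

```text
(no output)
```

View pics/z5.png

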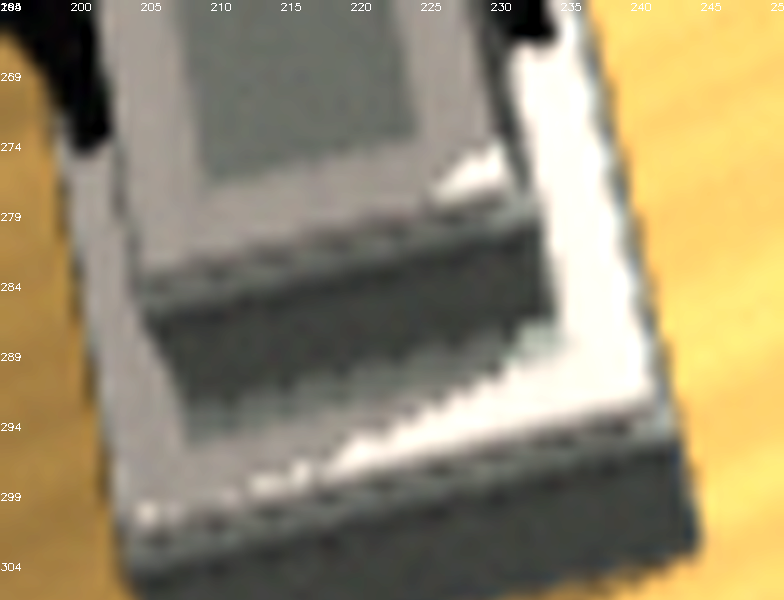

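Run:
```python
from h import *
s=pickle.load(open("c3.pkl","rb"))["scene"]
u=lambda p:((p[0]+.5)/14-.5+195,(p[1]+.5)/14-.5+264)
m=[plane(s,u(p),.098)*1000 for p in((138,270),(517,190))]
l=[plane(s,u(p),.050)*1000 for p in((122,522),(653,400))]
a=np.radians(-14.9);L=np.array([np.cos(a),np.sin(a),0]);W=np.array([-np.sin(a),np.cos(a),0])
for q in(m,l): print([np.round((p@L,p@W),1) for p in q])
```

```text
[array([ 617.5, -145.1]), array([619.6, -86.4])]
[array([ 631. , -159.3]), array([632.6, -74.3])]
```

{"api": "servo_tool", "payload": {
  "deltas": [
    {"slide": [0, -0.03, 0.08], "spin": 0},
    {"slide": [0, 0, 0.08], "spin": 0}
  ]
}}

```text
time_s: 27.05
tcp_pos: [0.5063, -0.2542, 0.06]
ee_rot: [[-0.967, 0.255, -0.006], [0.255, 0.967, -0.009], [0.004, -0.01, -1.0]]
wrist_force: [-0.4, -0.6, -4.6]
gripper_width: 0.709
```

{"api": "servo_tool", "payload": {
  "deltas": [
    {"slide": [0, 0, 0.06], "spin": 0}
  ]
}}

```text
time_s: 27.15
tcp_pos: [0.5063, -0.2543, 0.0586]
ee_rot: [[-0.967, 0.254, -0.007], [0.254, 0.967, -0.009], [0.004, -0.01, -1.0]]
wrist_force: [-1.7, 1.1, 1.8]
gripper_width: 0.711
```

```bash
python3 -c "
from h import *
plan(.5060,-.2542,.06,75.1)"
```

```text
t 27.15 tcp [ 506.3 -254.3   58.6] yang 75.26 tilt [-0.0066 -0.0089] F [-1.7  1.1  1.8] w 0.711 j6 -95.4
slide(units) [ 0.01 -0.   -0.06] spin 0.02
```

Run:
```python
from h import *
from station import optics
d={n:dict(optics.capture(n)) for n in("scene",)};pickle.dump(d,open("c4.pkl","wb"))
s=d["scene"]["frame"]
im=cv2.resize(s[264:314,195:251],(784,700),interpolation=cv2.INTER_CUBIC)[:600]
im=cv2.convertScaleAbs(im,alpha=1.8)
cv2.imwrite("pics/z6.png",im[:,:,::-1])
plan(.5060,-.2542,.06,75.1)
```

```text
t 27.2 tcp [ 506.3 -254.3   58.7] yang 75.26 tilt [-0.0064 -0.0089] F [-1.5  1.3  0.3] w 0.71 j6 -95.4
slide(units) [ 0.01 -0.   -0.05] spin 0.02
```

View pics/z6.png

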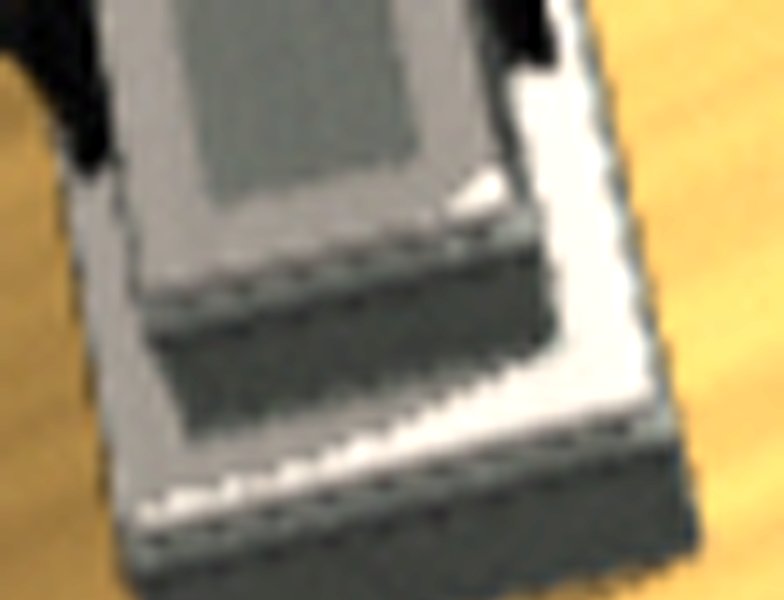

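Run:
```python
from h import *
s=pickle.load(open("c4.pkl","rb"))["scene"]
u=lambda p:((p[0]+.5)/14-.5+195,(p[1]+.5)/14-.5+264)
Q=[[plane(s,u(p),z)*1000 for p in q] for q,z in((((138,302),(515,213)),.092),(((186,442),(557,347)),.05),(((122,524),(655,400)),.05))]
a=np.radians(-14.9);L=np.array([np.cos(a),np.sin(a),0]);W=np.array([-np.sin(a),np.cos(a),0])
for q in Q: print([np.round((p@L,p@W),1) for p in q])
```

```text
[array([ 619.3, -146.5]), array([619.6, -87.7])]
[array([ 619.1, -147.5]), array([618.4, -87.4])]
[array([ 631.3, -159.4]), array([632.7, -74. ])]
```

{"api": "servo_tool", "payload": {
  "deltas": [
    {"slide": [0, 0, 0], "spin": 0},
    {"slide": [0, 0, 0], "spin": 0},
    {"slide": [0, 0, 0], "spin": 0},
    {"slide": [0, 0, 0], "spin": 0},
    {"slide": [0, 0, -0.1], "spin": 0}
  ],
  "gripper": 0
}}

```text
time_s: 27.7
tcp_pos: [0.509, -0.2552, 0.0639]
ee_rot: [[-0.967, 0.253, -0.0], [0.253, 0.967, -0.011], [-0.003, -0.011, -1.0]]
wrist_force: [0.1, 0.0, 0.3]
gripper_width: 0.986
```

{"api": "servo_tool", "payload": {
  "deltas": [
    {"slide": [0, 0, -0.4], "spin": 0},
    {"slide": [0, 0, -0.5], "spin": 0},
    {"slide": [0, 0, -0.5], "spin": 0},
    {"slide": [0, 0, -0.5], "spin": 0},
    {"slide": [0, 0, -0.5], "spin": 0},
    {"slide": [0, 0, -0.5], "spin": 0}
  ]
}}

```text
time_s: 28.3
tcp_pos: [0.5092, -0.2545, 0.1435]
ee_rot: [[-0.968, 0.253, 0.001], [0.253, 0.967, -0.012], [-0.004, -0.012, -1.0]]
wrist_force: [0.5, 0.5, -0.7]
gripper_width: 1.0
```

```bash
python3 -c "
from h import *
plan(.509,.242,.12,113)
plan(.509,.242,.12)"
```

```text
t 28.3 tcp [ 509.2 -254.5  143.5] yang 75.36 tilt [ 0.0014 -0.0124] F [ 0.5  0.5 -0.7] w 1.0 j6 -95.2
slide(units) [ 5.03 19.22  0.69] spin -4.7
t 28.3 tcp [ 509.2 -254.5  143.5] yang 75.36 tilt [ 0.0014 -0.0124] F [ 0.5  0.5 -0.7] w 1.0 j6 -95.2
slide(units) [ 5.03 19.22  0.69] spin 0.0
```

{"api": "servo_tool", "payload": {
  "deltas": [
    {"slide": [0.17, 0.65, 0], "spin": 0},
    {"slide": [0.17, 0.65, 0], "spin": 0},
    {"slide": [0.17, 0.65, 0], "spin": 0},
    {"slide": [0.17, 0.65, 0], "spin": 0},
    {"slide": [0.17, 0.65, 0], "spin": 0},
    {"slide": [0.17, 0.65, 0], "spin": 0},
    {"slide": [0.17, 0.65, 0], "spin": 0},
    {"slide": [0.17, 0.65, 0], "spin": 0},
    {"slide": [0.17, 0.65, 0], "spin": 0},
    {"slide": [0.17, 0.65, 0], "spin": 0}
  ]
}}

```text
time_s: 29.3
tcp_pos: [0.5138, -0.083, 0.1579]
ee_rot: [[-0.967, 0.255, 0.025], [0.255, 0.967, -0.015], [-0.028, -0.009, -1.0]]
wrist_force: [-0.3, -0.6, -0.1]
gripper_width: 0.999
```

{"api": "servo_tool", "payload": {
  "deltas": [
    {"slide": [0.17, 0.65, 0], "spin": 0},
    {"slide": [0.17, 0.65, 0], "spin": 0},
    {"slide": [0.17, 0.65, 0], "spin": 0},
    {"slide": [0.17, 0.65, 0], "spin": 0},
    {"slide": [0.17, 0.65, 0], "spin": 0},
    {"slide": [0.17, 0.65, 0], "spin": 0},
    {"slide": [0.17, 0.65, 0], "spin": 0},
    {"slide": [0.17, 0.65, 0], "spin": 0},
    {"slide": [0.17, 0.65, 0], "spin": 0},
    {"slide": [0.17, 0.65, 0], "spin": 0}
  ]
}}

```text
time_s: 30.3
tcp_pos: [0.5162, 0.0927, 0.1697]
ee_rot: [[-0.966, 0.254, 0.043], [0.254, 0.967, -0.011], [-0.044, 0.0, -0.999]]
wrist_force: [1.0, 0.6, 0.0]
gripper_width: 1.002
```

Run:
```python
from h import *
from station import optics
d={n:dict(optics.capture(n)) for n in("scene","top")};pickle.dump(d,open("c5.pkl","wb"))
for n in d: cv2.imwrite(f"pics/{n}5.png",d[n]["frame"][:,:,::-1])
t,s=d["top"]["frame"],d["scene"]["frame"]
a=cv2.resize(t[225:310,375:445],(400,486),interpolation=cv2.INTER_CUBIC)
b=cv2.resize(s[220:318,180:261],(400,486),interpolation=cv2.INTER_CUBIC)
cv2.imwrite("pics/z7.png",cv2.convertScaleAbs(np.hstack([a,b])[:,:,::-1],alpha=1.5))
plan(.509,.242,.12,113)
```

```text
t 30.4 tcp [516.6  93.5 169.8] yang 75.42 tilt [ 0.0435 -0.0104] F [ 1.  -0.3 -0.4] w 0.999 j6 -134.9
slide(units) [1.88 5.67 1.91] spin -4.7
```

View pics/z7.png

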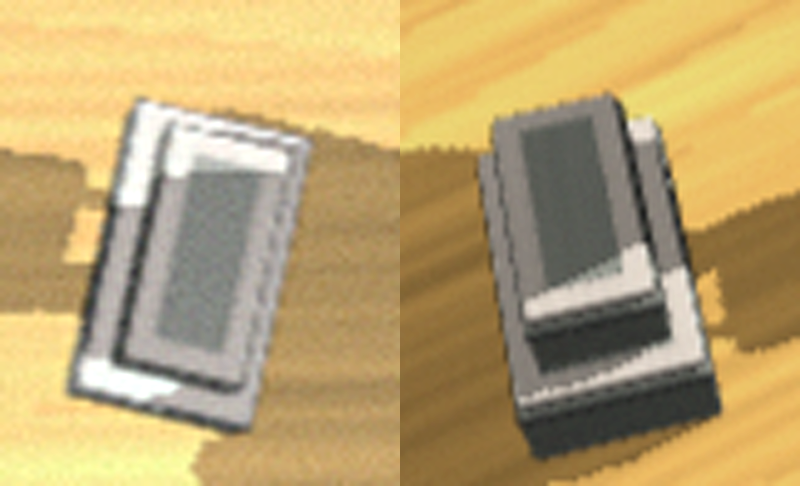

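Run:
```python
from h import *
d=pickle.load(open("c5.pkl","rb"));t=d["top"]["frame"]
im=cv2.resize(t[240:302,386:432],(46*12,62*12),interpolation=cv2.INTER_CUBIC)
im=cv2.convertScaleAbs(im,alpha=1.4)
im=np.vstack([im])[:,:,::-1]
cv2.imwrite("pics/z8.png",np.hstack([im[:372],im[372:]])[:, :1104][:, :])
o=np.hstack([im[:372],im[372:]]);print(o.shape)
cv2.imwrite("pics/z8a.png",im[:400]);cv2.imwrite("pics/z8b.png",im[344:])
```

```text
(372, 1104, 3)
```

View pics/z8a.png

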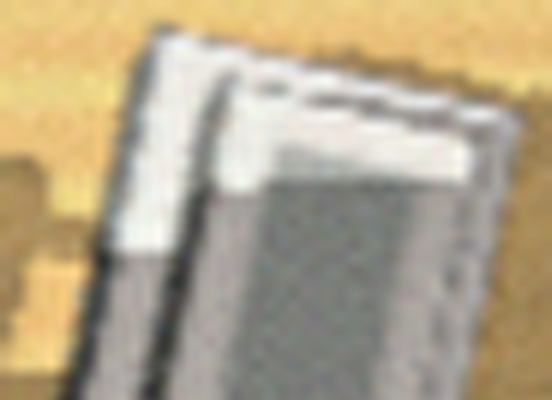

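View pics/z8b.png

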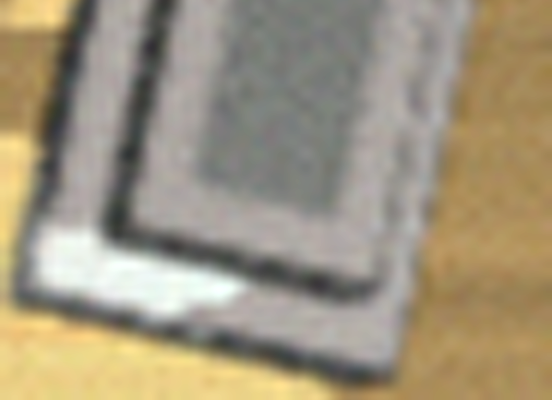

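Run:
```python
from h import *
d=pickle.load(open("c5.pkl","rb"));t=d["top"];s=d["scene"]
u=lambda p:((p[0]+.5)/12-.5+386,(p[1]+.5)/12-.5+240)
a=np.radians(-14.9);L=np.array([np.cos(a),np.sin(a),0]);W=np.array([-np.sin(a),np.cos(a),0])
for q,z in((((152,30),(520,115),(393,712),(35,632)),.05),(((228,90),(478,142),(372,622),(128,570)),.092)):
    q=[u(p) for p in q];print(*rectinfo(t,q,z)); Y=np.array([plane(t,p,z)*1000 for p in q]);print(np.round(np.c_[Y@L,Y@W],1).tolist(),np.round(((Y@L).mean(),(Y@W).mean()),1))
im=cv2.resize(s["frame"][238:308,192:250],(58*10,70*10),interpolation=cv2.INTER_CUBIC)[:600]
cv2.imwrite("pics/z9.png",cv2.convertScaleAbs(im,alpha=1.6)[:,:,::-1])
```

```text
[ 506.3 -253.8   50. ] -13.98 [88.9, 144.7, 85.3, 145.6]
[[626.7, -69.5], [627.5, -158.4], [482.7, -158.9], [481.2, -73.6]] [ 554.5 -115.1]
[ 505.2 -253.5   92. ] -14.61 [58.6, 113.9, 56.7, 113.7]
[[609.5, -85.5], [611.2, -144.1], [497.3, -143.7], [495.8, -87.1]] [ 553.5 -115.1]
```

View pics/z9.png

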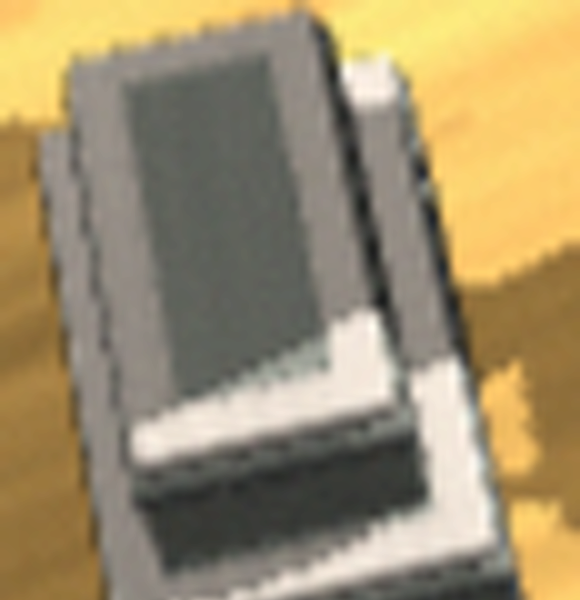

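The middle tin sits within about 1 mm of centre and 0.6° of square, by the top view. Next is the small tin, and I'll take out the wrist tilt on the way.

{"api": "servo_tool", "payload": {
  "deltas": [
    {"slide": [-1, 0.9, 0], "spin": 0},
    {"slide": [-1, 0.9, 0], "spin": 0},
    {"slide": [-1, 0.9, 0], "spin": 0},
    {"slide": [0, 0, 0], "spin": -0.9},
    {"slide": [0.6, 0.3, 0], "spin": -0.8},
    {"slide": [0.6, 0.3, 0], "spin": -0.8},
    {"slide": [0.6, 0.3, 0], "spin": -0.8},
    {"slide": [0.6, 0.3, 0], "spin": -0.8},
    {"slide": [0.6, 0, 0], "spin": -0.6}
  ]
}}

```text
time_s: 31.3
tcp_pos: [0.5335, 0.1593, 0.1753]
ee_rot: [[-0.91, -0.411, 0.047], [-0.412, 0.911, -0.01], [-0.039, -0.028, -0.999]]
wrist_force: [0.2, 0.5, 1.0]
gripper_width: 0.997
```

Run:
```python
from h import *
plan(.509,.242,.09,113)
```

```text
t 31.3 tcp [533.5 159.3 175.3] yang 114.3 tilt [ 0.0471 -0.0096] F [0.2 0.5 1. ] w 0.997 j6 -101.4
slide(units) [-0.34  3.51  3.33] spin 0.16
```

{"api": "servo_tool", "payload": {
  "deltas": [
    {"slide": [0, 0, 0], "spin": 0},
    {"slide": [0, 0, 0], "spin": 0},
    {"slide": [0, 0, 0], "spin": 0}
  ]
}}

```text
time_s: 31.6
tcp_pos: [0.5332, 0.158, 0.1776]
ee_rot: [[-0.911, -0.409, 0.049], [-0.41, 0.912, -0.009], [-0.041, -0.028, -0.999]]
wrist_force: [-0.3, -0.4, -0.4]
gripper_width: 1.001
```

{"api": "servo_tool", "payload": {
  "deltas": [
    {"slide": [0, 0.8, 0.5], "spin": 0},
    {"slide": [0, 0.8, 0.5], "spin": 0},
    {"slide": [0, 0.8, 0.5], "spin": 0},
    {"slide": [0, 0.8, 0.5], "spin": 0}
  ]
}}

```text
time_s: 32.0
tcp_pos: [0.508, 0.2319, 0.127]
ee_rot: [[-0.915, -0.399, 0.056], [-0.4, 0.916, -0.005], [-0.05, -0.027, -0.998]]
wrist_force: [1.3, -0.5, -0.3]
gripper_width: 0.997
```

Run:
```python
from h import *
plan(.509,.242,.09,113)
```

```text
t 32.0 tcp [508.  231.9 127. ] yang 113.54 tilt [ 0.0564 -0.0051] F [ 1.3 -0.5 -0.3] w 0.997 j6 -111.0
slide(units) [-0.12  0.39  1.48] spin 0.07
```

{"api": "servo_tool", "payload": {
  "deltas": [
    {"slide": [-1, 0, 0], "spin": 0},
    {"slide": [-1, 0, 0], "spin": 0},
    {"slide": [-1, 0, 0], "spin": 0},
    {"slide": [0, 0, 0], "spin": 0}
  ]
}}

```text
time_s: 32.4
tcp_pos: [0.5791, 0.2646, 0.1274]
ee_rot: [[-0.916, -0.399, 0.053], [-0.4, 0.917, -0.008], [-0.045, -0.029, -0.999]]
wrist_force: [-0.3, 0.3, -0.1]
gripper_width: 0.999
```

{"api": "servo_tool", "payload": {
  "deltas": [
    {"slide": [0.6, 0, 0], "spin": 0},
    {"slide": [0.6, 0, 0], "spin": 0},
    {"slide": [0.6, 0, 0], "spin": 0},
    {"slide": [0.6, 0, 0], "spin": 0},
    {"slide": [0, 0, 0], "spin": 0}
  ]
}}

```text
time_s: 32.9
tcp_pos: [0.5237, 0.2386, 0.1223]
ee_rot: [[-0.919, -0.392, 0.05], [-0.393, 0.92, -0.011], [-0.042, -0.029, -0.999]]
wrist_force: [0.1, 0.8, 0.9]
gripper_width: 1.001
```

{"api": "servo_tool", "payload": {
  "deltas": [
    {"slide": [0, 0, -1], "spin": 0},
    {"slide": [0, 0, 0.3], "spin": 0},
    {"slide": [0, 0, 0.3], "spin": 0},
    {"slide": [0, 0, 0.3], "spin": 0}
  ]
}}

```text
time_s: 33.3
tcp_pos: [0.5261, 0.2393, 0.1259]
ee_rot: [[-0.919, -0.39, 0.054], [-0.391, 0.92, -0.008], [-0.046, -0.029, -0.999]]
wrist_force: [-0.1, -0.4, -0.1]
gripper_width: 1.003
```

{"api": "servo_tool", "payload": {
  "deltas": [
    {"slide": [-1, 0, 0], "spin": 0},
    {"slide": [-1, 0, 0], "spin": 0},
    {"slide": [-1, 0, 0], "spin": 0},
    {"slide": [-1, 0, 0], "spin": 0},
    {"slide": [0.7, 0, 0], "spin": 0},
    {"slide": [0.7, 0, 0], "spin": 0},
    {"slide": [0.7, 0, 0], "spin": 0},
    {"slide": [0.7, 0, 0], "spin": 0},
    {"slide": [0.7, 0, 0], "spin": 0}
  ]
}}

```text
time_s: 34.2
tcp_pos: [0.539, 0.2422, 0.1105]
ee_rot: [[-0.922, -0.386, 0.038], [-0.387, 0.922, -0.021], [-0.027, -0.034, -0.999]]
wrist_force: [-0.6, 0.4, -0.0]
gripper_width: 1.002
```

Run:
```python
from h import *
plan(.509,.242,.09,113)
```

```text
t 34.2 tcp [539.  242.2 110.5] yang 112.73 tilt [ 0.0384 -0.0209] F [-0.6  0.4 -0. ] w 1.002 j6 -110.4
slide(units) [1.13 0.48 0.77] spin -0.03
```

{"api": "servo_tool", "payload": {
  "deltas": [
    {"slide": [0.4, -0.95, -0.2], "spin": 0},
    {"slide": [0.4, -0.95, -0.2], "spin": 0},
    {"slide": [0.4, -0.95, 0], "spin": 0},
    {"slide": [0.4, -0.95, 0], "spin": 0},
    {"slide": [0.4, -0.95, 0], "spin": 0},
    {"slide": [0.4, -0.95, 0], "spin": 0},
    {"slide": [0.4, -0.95, 0], "spin": 0},
    {"slide": [0.4, -0.95, 0], "spin": 0},
    {"slide": [0.4, -0.95, 0], "spin": 0},
    {"slide": [0.4, -0.95, 0], "spin": 0}
  ]
}}

```text
time_s: 35.2
tcp_pos: [0.5348, -0.0246, 0.116]
ee_rot: [[-0.92, -0.39, 0.024], [-0.391, 0.92, -0.029], [-0.011, -0.036, -0.999]]
wrist_force: [0.3, 0.6, 1.2]
gripper_width: 0.999
```

Run:
```python
from h import *
from station import sense
print(sense()['joints'])
plan(.46,-.1,.12)
```

```text
[ 15.88986397  18.75594147 -22.62046547   2.6364724  -47.78529554
 -84.65540138]
t 35.2 tcp [534.8 -24.6 116. ] yang 112.98 tilt [ 0.0239 -0.0286] F [0.3 0.6 1.2] w 0.999 j6 -84.7
slide(units) [ 3.93 -1.61 -0.15] spin 0.0
```

{"api": "servo_tool", "payload": {
  "deltas": [
    {"slide": [0.7, 0, 0], "spin": 0},
    {"slide": [0.7, 0, 0], "spin": 0},
    {"slide": [-1, 0, 0], "spin": 0},
    {"slide": [-1, 0, 0], "spin": 0},
    {"slide": [-1, 0, 0], "spin": 0},
    {"slide": [-1, 0, 0], "spin": 0},
    {"slide": [0.7, 0, 0], "spin": 0},
    {"slide": [0.7, 0, 0], "spin": 0},
    {"slide": [0.7, 0, 0], "spin": 0},
    {"slide": [0.7, 0, 0], "spin": 0}
  ]
}}

```text
time_s: 36.2
tcp_pos: [0.5295, -0.0319, 0.1029]
ee_rot: [[-0.924, -0.382, 0.007], [-0.382, 0.924, -0.034], [0.007, -0.034, -0.999]]
wrist_force: [-0.5, 0.0, 0.7]
gripper_width: 1.001
```

{"api": "servo_tool", "payload": {
  "deltas": [
    {"slide": [0.7, 0, 0], "spin": 0},
    {"slide": [0.7, 0, 0], "spin": 0},
    {"slide": [-1, 0, 0], "spin": 0},
    {"slide": [-1, 0, 0], "spin": 0},
    {"slide": [-1, 0, 0], "spin": 0},
    {"slide": [-1, 0, 0], "spin": 0},
    {"slide": [0.7, 0, 0], "spin": 0},
    {"slide": [0.7, 0, 0], "spin": 0},
    {"slide": [0.7, 0, 0], "spin": 0},
    {"slide": [0.7, 0, 0], "spin": 0}
  ]
}}

```text
time_s: 37.2
tcp_pos: [0.5216, -0.0361, 0.0904]
ee_rot: [[-0.926, -0.378, -0.011], [-0.378, 0.925, -0.038], [0.025, -0.031, -0.999]]
wrist_force: [-0.1, -0.5, -1.0]
gripper_width: 1.0
```

Run:
```python
from h import *
plan(.509,.242,.12,113)
```

```text
t 37.2 tcp [521.6 -36.1  90.4] yang 112.24 tilt [-0.0113 -0.038 ] F [-0.1 -0.5 -1. ] w 1.0 j6 -84.7
slide(units) [-3.71 10.45 -1.6 ] spin -0.09
```

{"api": "servo_tool", "payload": {
  "deltas": [
    {"slide": [-0.34, 0.97, -0.15], "spin": 0},
    {"slide": [-0.34, 0.97, -0.15], "spin": 0},
    {"slide": [-0.34, 0.97, -0.15], "spin": 0},
    {"slide": [-0.34, 0.97, -0.15], "spin": 0},
    {"slide": [-0.34, 0.97, -0.15], "spin": 0},
    {"slide": [-0.34, 0.97, -0.15], "spin": 0},
    {"slide": [-0.34, 0.97, -0.1], "spin": 0},
    {"slide": [-0.34, 0.97, 0], "spin": 0},
    {"slide": [-0.34, 0.97, 0], "spin": 0},
    {"slide": [-0.34, 0.97, 0], "spin": 0}
  ]
}}

```text
time_s: 38.2
tcp_pos: [0.5056, 0.2248, 0.0949]
ee_rot: [[-0.929, -0.369, -0.027], [-0.367, 0.929, -0.045], [0.042, -0.032, -0.999]]
wrist_force: [0.4, 0.0, -0.0]
gripper_width: 0.993
```

{"api": "servo_tool", "payload": {
  "deltas": [
    {"slide": [0, 0, 1], "spin": 0},
    {"slide": [0, 0, -0.3], "spin": 0},
    {"slide": [0, 0, -0.3], "spin": 0},
    {"slide": [0, 0, -0.4], "spin": 0},
    {"slide": [0, 0, 1], "spin": 0},
    {"slide": [0, 0, -0.3], "spin": 0},
    {"slide": [0, 0, -0.3], "spin": 0},
    {"slide": [0, 0, -0.4], "spin": 0}
  ]
}}

```text
time_s: 39.0
tcp_pos: [0.5093, 0.2278, 0.1016]
ee_rot: [[-0.929, -0.371, -0.021], [-0.37, 0.928, -0.044], [0.035, -0.033, -0.999]]
wrist_force: [-0.1, -0.2, -0.1]
gripper_width: 1.002
```

Run:
```python
from h import *
plan(.509,.242,.09,113)
```

```text
t 39.0 tcp [509.3 227.8 101.6] yang 111.77 tilt [-0.0208 -0.0436] F [-0.1 -0.2 -0.1] w 1.002 j6 -110.5
slide(units) [-0.21  0.55  0.44] spin -0.15
```

{"api": "servo_tool", "payload": {
  "deltas": [
    {"slide": [0, 0, -0.3], "spin": 0},
    {"slide": [0, 0, -0.3], "spin": 0},
    {"slide": [0, 0, 1], "spin": 0},
    {"slide": [0, 0, -0.3], "spin": 0},
    {"slide": [0, 0, -0.3], "spin": 0},
    {"slide": [0, 0, -0.3], "spin": 0},
    {"slide": [0, 0, 1], "spin": 0},
    {"slide": [0, 0, -0.3], "spin": 0},
    {"slide": [0, 0, -0.3], "spin": 0},
    {"slide": [0, 0, -0.3], "spin": 0}
  ]
}}

```text
time_s: 40.0
tcp_pos: [0.516, 0.2325, 0.1317]
ee_rot: [[-0.928, -0.373, -0.001], [-0.373, 0.927, -0.031], [0.012, -0.029, -1.0]]
wrist_force: [-0.8, -0.5, 0.3]
gripper_width: 0.999
```

{"api": "servo_tool", "payload": {
  "deltas": [
    {"slide": [0, 0, 1], "spin": 0},
    {"slide": [0, 0, -0.3], "spin": 0},
    {"slide": [0, 0, -0.3], "spin": 0},
    {"slide": [0, 0, -0.3], "spin": 0},
    {"slide": [0, 0, 1], "spin": 0},
    {"slide": [0, 0, -0.3], "spin": 0},
    {"slide": [0, 0, -0.3], "spin": 0},
    {"slide": [0, 0, -0.3], "spin": 0}
  ]
}}

```text
time_s: 40.8
tcp_pos: [0.5225, 0.2367, 0.1456]
ee_rot: [[-0.927, -0.376, 0.019], [-0.376, 0.926, -0.02], [-0.011, -0.025, -1.0]]
wrist_force: [-0.1, -0.7, -0.2]
gripper_width: 0.998
```

Run:
```python
from h import *
plan(.5085,.242,.05,113)
```

```text
t 40.8 tcp [522.5 236.7 145.6] yang 112.08 tilt [ 0.0194 -0.0196] F [-0.1 -0.7 -0.2] w 0.998 j6 -110.4
slide(units) [0.48 0.5  3.81] spin -0.11
```

{"api": "servo_tool", "payload": {
  "deltas": [
    {"slide": [0.15, 0.1, 0.5], "spin": -0.1},
    {"slide": [0.15, 0.1, 0.5], "spin": 0},
    {"slide": [0.15, 0.1, 0.5], "spin": 0},
    {"slide": [0.1, 0.1, 0.5], "spin": 0},
    {"slide": [0, 0.1, 0.5], "spin": 0},
    {"slide": [0, 0, 0.5], "spin": 0},
    {"slide": [0, 0, 0.4], "spin": 0}
  ]
}}

```text
time_s: 41.5
tcp_pos: [0.5096, 0.2453, 0.0651]
ee_rot: [[-0.919, -0.392, 0.032], [-0.393, 0.92, -0.01], [-0.026, -0.021, -0.999]]
wrist_force: [0.2, -0.7, 0.1]
gripper_width: 0.999
```

Run:
```python
from h import *
plan(.5085,.242,.008,113)
```

```text
t 41.5 tcp [509.6 245.3  65.1] yang 113.09 tilt [ 0.0322 -0.0095] F [ 0.2 -0.7  0.1] w 0.999 j6 -111.7
slide(units) [ 0.15 -0.05  2.28] spin 0.01
```

{"api": "servo_tool", "payload": {
  "deltas": [
    {"slide": [0.05, -0.05, 0.4], "spin": 0},
    {"slide": [0.05, 0, 0.4], "spin": 0},
    {"slide": [0, 0, 0.4], "spin": 0},
    {"slide": [0, 0, 0.3], "spin": 0},
    {"slide": [0, 0, 0.2], "spin": 0}
  ]
}}

```text
time_s: 42.0
tcp_pos: [0.5092, 0.2425, 0.0186]
ee_rot: [[-0.919, -0.392, 0.032], [-0.393, 0.92, -0.01], [-0.025, -0.022, -0.999]]
wrist_force: [-0.1, -0.1, -0.2]
gripper_width: 0.996
```

Run:
```python
from h import *
plan(.5085,.242,.008,113)
```

```text
t 42.0 tcp [509.2 242.5  18.6] yang 113.1 tilt [ 0.0317 -0.0102] F [-0.1 -0.1 -0.2] w 0.996 j6 -112.0
slide(units) [0.04 0.   0.42] spin 0.01
```

{"api": "servo_tool", "payload": {
  "deltas": [
    {"slide": [0.04, 0, 0.2], "spin": 0},
    {"slide": [0, 0, 0.2], "spin": 0}
  ]
}}

```text
time_s: 42.2
tcp_pos: [0.5087, 0.242, 0.0077]
ee_rot: [[-0.919, -0.392, 0.032], [-0.393, 0.92, -0.01], [-0.025, -0.022, -0.999]]
wrist_force: [0.3, -0.4, 0.2]
gripper_width: 0.998
```

{"api": "servo_tool", "payload": {
  "deltas": [
    {"slide": [0, 0, 0], "spin": 0},
    {"slide": [0, 0, 0], "spin": 0},
    {"slide": [0, 0, 0], "spin": 0},
    {"slide": [0, 0, 0], "spin": 0},
    {"slide": [0, 0, 0], "spin": 0},
    {"slide": [0, 0, 0], "spin": 0}
  ],
  "gripper": 255
}}

```text
time_s: 42.8
tcp_pos: [0.5092, 0.2425, 0.0082]
ee_rot: [[-0.919, -0.392, 0.033], [-0.393, 0.92, -0.009], [-0.027, -0.021, -0.999]]
wrist_force: [0.1, -0.5, -1.4]
gripper_width: 0.569
```

Run:
```python
from h import *
plan(.5085,.242,.008,113)
```

```text
t 42.8 tcp [509.2 242.5   8.2] yang 113.11 tilt [ 0.0332 -0.009 ] F [ 0.1 -0.5 -1.4] w 0.569 j6 -112.1
slide(units) [ 0.03 -0.01  0.01] spin 0.01
```

{"api": "servo_tool", "payload": {
  "deltas": [
    {"slide": [0, 0, -0.2], "spin": 0},
    {"slide": [0, 0, -0.4], "spin": 0},
    {"slide": [0, 0, -0.6], "spin": 0},
    {"slide": [0, 0, -0.6], "spin": 0},
    {"slide": [0, 0, -0.6], "spin": 0},
    {"slide": [0, 0, -0.6], "spin": 0},
    {"slide": [0, 0, -0.6], "spin": 0},
    {"slide": [0, 0, -0.6], "spin": 0},
    {"slide": [0, 0, -0.5], "spin": 0},
    {"slide": [0, 0, -0.3], "spin": 0}
  ]
}}

```text
time_s: 43.8
tcp_pos: [0.5015, 0.2413, 0.1403]
ee_rot: [[-0.92, -0.391, 0.027], [-0.391, 0.92, -0.012], [-0.02, -0.022, -1.0]]
wrist_force: [-0.4, 0.3, -2.1]
gripper_width: 0.574
```

Run:
```python
from h import *
plan(.5066,-.2540,.125,75.2)
```

```text
t 43.8 tcp [501.5 241.3 140.3] yang 113.01 tilt [ 0.027 -0.012] F [-0.4  0.3 -2.1] w 0.574 j6 -111.4
slide(units) [  7.58 -18.3    0.86] spin 4.73
```

{"api": "servo_tool", "payload": {
  "deltas": [
    {"slide": [0.28, -0.68, 0], "spin": 0},
    {"slide": [0.28, -0.68, 0], "spin": 0},
    {"slide": [0.28, -0.68, 0], "spin": 0},
    {"slide": [0.28, -0.68, 0], "spin": 0},
    {"slide": [0.28, -0.68, 0], "spin": 0},
    {"slide": [0.28, -0.68, 0], "spin": 0},
    {"slide": [0.28, -0.68, 0], "spin": 0},
    {"slide": [0.28, -0.68, 0], "spin": 0},
    {"slide": [0.28, -0.68, 0], "spin": 0},
    {"slide": [0.28, -0.68, 0], "spin": 0}
  ]
}}

```text
time_s: 44.8
tcp_pos: [0.4955, 0.0392, 0.1389]
ee_rot: [[-0.922, -0.387, 0.014], [-0.387, 0.922, -0.016], [-0.007, -0.021, -1.0]]
wrist_force: [0.3, -1.0, -2.2]
gripper_width: 0.574
```

Run:
```python
from h import *
plan(.5066,-.2540,.125,75.2)
```

```text
t 44.8 tcp [495.5  39.2 138.9] yang 112.77 tilt [ 0.0141 -0.0165] F [ 0.3 -1.  -2.2] w 0.574 j6 -92.3
slide(units) [  4.13 -10.97   0.76] spin 4.7
```

{"api": "servo_tool", "payload": {
  "deltas": [
    {"slide": [0.26, -0.68, 0], "spin": 0},
    {"slide": [0.26, -0.68, 0], "spin": 0},
    {"slide": [0.26, -0.68, 0], "spin": 0},
    {"slide": [0.26, -0.68, 0], "spin": 0},
    {"slide": [0.26, -0.68, 0], "spin": 0},
    {"slide": [0.26, -0.68, 0], "spin": 0},
    {"slide": [0.26, -0.68, 0], "spin": 0},
    {"slide": [0.26, -0.68, 0], "spin": 0},
    {"slide": [0.26, -0.68, 0], "spin": 0},
    {"slide": [0.26, -0.68, 0], "spin": 0}
  ]
}}

```text
time_s: 45.8
tcp_pos: [0.4846, -0.163, 0.1354]
ee_rot: [[-0.927, -0.376, -0.007], [-0.376, 0.927, -0.018], [0.013, -0.014, -1.0]]
wrist_force: [-0.5, 0.4, -2.4]
gripper_width: 0.577
```

{"api": "servo_tool", "payload": {
  "deltas": [
    {"slide": [0, 0, 0], "spin": 0.6},
    {"slide": [0, 0, 0], "spin": 0.6},
    {"slide": [0, 0, 0], "spin": 0.6},
    {"slide": [0, 0, 0], "spin": 0.6},
    {"slide": [0, 0, 0], "spin": 0.6},
    {"slide": [0, 0, 0], "spin": 0.6},
    {"slide": [0, 0, 0], "spin": 0.6},
    {"slide": [0, 0, 0], "spin": 0.3}
  ]
}}

```text
time_s: 46.6
tcp_pos: [0.4701, -0.1734, 0.1293]
ee_rot: [[-0.96, 0.28, -0.025], [0.281, 0.96, -0.015], [0.02, -0.022, -1.0]]
wrist_force: [0.4, -0.1, -1.1]
gripper_width: 0.574
```

Run:
```python
from h import *
plan(.5066,-.2540,.125,75.2)
```

```text
t 46.6 tcp [ 470.1 -173.4  129.3] yang 73.71 tilt [-0.0254 -0.0154] F [ 0.4 -0.1 -1.1] w 0.574 j6 -106.0
slide(units) [-2.31 -2.68  0.19] spin -0.19
```

{"api": "servo_tool", "payload": {
  "deltas": [
    {"slide": [0, 0, -0.3], "spin": 0},
    {"slide": [0, 0, -0.3], "spin": 0},
    {"slide": [0, 0, 1], "spin": 0},
    {"slide": [0, 0, -0.3], "spin": 0},
    {"slide": [0, 0, -0.3], "spin": 0},
    {"slide": [0, 0, -0.3], "spin": 0},
    {"slide": [0, 0, 1], "spin": 0},
    {"slide": [0, 0, -0.3], "spin": 0},
    {"slide": [0, 0, -0.3], "spin": 0},
    {"slide": [0, 0, -0.3], "spin": 0}
  ]
}}

```text
time_s: 47.6
tcp_pos: [0.471, -0.1768, 0.1516]
ee_rot: [[-0.961, 0.278, -0.017], [0.278, 0.96, -0.018], [0.011, -0.022, -1.0]]
wrist_force: [-0.1, -0.3, -2.2]
gripper_width: 0.576
```

{"api": "servo_tool", "payload": {
  "deltas": [
    {"slide": [0, 0, 1], "spin": 0},
    {"slide": [0, 0, -0.3], "spin": 0},
    {"slide": [0, 0, -0.3], "spin": 0},
    {"slide": [0, 0, -0.3], "spin": 0}
  ]
}}

```text
time_s: 48.0
tcp_pos: [0.4749, -0.1774, 0.1584]
ee_rot: [[-0.961, 0.276, -0.005], [0.276, 0.961, -0.021], [-0.001, -0.021, -1.0]]
wrist_force: [-0.2, 0.7, -3.2]
gripper_width: 0.574
```

Run:
```python
from h import *
plan(.5066,-.2540,.125,75.2)
```

```text
t 48.0 tcp [ 474.9 -177.4  158.4] yang 73.99 tilt [-0.005  -0.0209] F [-0.2  0.7 -3.2] w 0.574 j6 -105.5
slide(units) [-2.06 -2.57  1.39] spin -0.15
```

{"api": "servo_tool", "payload": {
  "deltas": [
    {"slide": [0, 0, 1], "spin": 0},
    {"slide": [0, 0, -0.3], "spin": 0},
    {"slide": [0, 0, -0.3], "spin": 0},
    {"slide": [-0.5, -0.6, 0], "spin": -0.1},
    {"slide": [-0.5, -0.6, 0], "spin": 0},
    {"slide": [-0.5, -0.6, 0], "spin": 0},
    {"slide": [-0.3, -0.5, 0], "spin": 0},
    {"slide": [0, 0, 0], "spin": 0}
  ]
}}

```text
time_s: 48.8
tcp_pos: [0.512, -0.2485, 0.1705]
ee_rot: [[-0.966, 0.257, 0.02], [0.256, 0.966, -0.028], [-0.027, -0.021, -0.999]]
wrist_force: [-0.4, 0.0, -2.4]
gripper_width: 0.576
```

Run:
```python
from h import *
plan(.5066,-.2540,.11,75.2)
```

```text
t 48.8 tcp [ 512.  -248.5  170.5] yang 75.12 tilt [ 0.0202 -0.0276] F [-0.4  0.  -2.4] w 0.576 j6 -96.9
slide(units) [ 0.22 -0.21  2.42] spin -0.01
```

{"api": "servo_tool", "payload": {
  "deltas": [
    {"slide": [0.1, -0.1, 0.3], "spin": 0},
    {"slide": [0.1, -0.1, 0.3], "spin": 0},
    {"slide": [0, 0, 0.3], "spin": 0},
    {"slide": [0, 0, 0.3], "spin": 0},
    {"slide": [0, 0, 0.3], "spin": 0},
    {"slide": [0, 0, 0.3], "spin": 0},
    {"slide": [0, 0, 0.2], "spin": 0}
  ]
}}

```text
time_s: 49.5
tcp_pos: [0.5049, -0.252, 0.1175]
ee_rot: [[-0.967, 0.256, 0.019], [0.255, 0.967, -0.027], [-0.025, -0.021, -0.999]]
wrist_force: [-0.6, 0.3, -2.1]
gripper_width: 0.572
```

Run:
```python
from h import *
plan(.5066,-.2540,.103,75.2)
```

```text
t 49.5 tcp [ 504.9 -252.   117.5] yang 75.19 tilt [ 0.0193 -0.0266] F [-0.6  0.3 -2.1] w 0.572 j6 -96.6
slide(units) [-0.07 -0.05  0.58] spin -0.0
```

{"api": "servo_tool", "payload": {
  "deltas": [
    {"slide": [-0.04, -0.03, 0.15], "spin": 0},
    {"slide": [-0.03, -0.02, 0.15], "spin": 0},
    {"slide": [0, 0, 0.12], "spin": 0}
  ]
}}

```text
time_s: 49.8
tcp_pos: [0.5067, -0.254, 0.1055]
ee_rot: [[-0.967, 0.255, 0.018], [0.255, 0.967, -0.027], [-0.025, -0.021, -0.999]]
wrist_force: [-0.4, -0.6, -2.2]
gripper_width: 0.571
```

Run:
```python
from h import *
from station import optics
d={n:dict(optics.capture(n)) for n in("scene",)};pickle.dump(d,open("c6.pkl","wb"))
s=d["scene"]["frame"]
im=cv2.resize(s[234:310,190:252],(62*10,760),interpolation=cv2.INTER_CUBIC)[:600]
cv2.imwrite("pics/z10.png",cv2.convertScaleAbs(im,alpha=1.8)[:,:,::-1])
plan(.5066,-.2540,.100,75.2)
```

```text
t 49.85 tcp [ 506.3 -253.8  105. ] yang 75.21 tilt [ 0.0174 -0.0263] F [-0.4  0.2 -2.9] w 0.571 j6 -96.5
slide(units) [-0.01  0.    0.2 ] spin 0.0
```

View pics/z10.png

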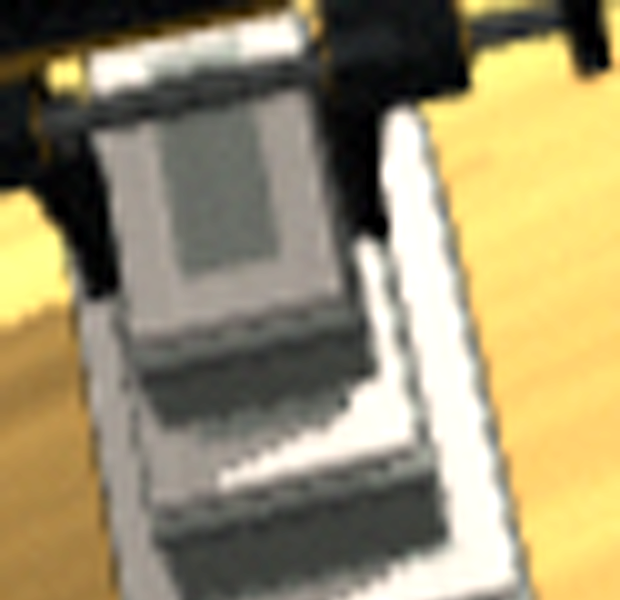

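Run:
```python
from h import *
s=pickle.load(open("c6.pkl","rb"))["scene"]
u=lambda p:((p[0]+.5)/10-.5+190,(p[1]+.5)/10-.5+234)
a=np.radians(-14.8);L=np.array([np.cos(a),np.sin(a),0]);W=np.array([-np.sin(a),np.cos(a),0])
for q,z in((((133,340),(350,293)),.133),(((150,505),(418,442)),.092)):
    print([np.round((p@L,p@W),1) for p in[plane(s,u(p),z)*1000 for p in q]])
```

```text
[array([ 602.2, -140.1]), array([603.3, -93.9])]
[array([ 616.4, -146.9]), array([616.9, -88.2])]
```

{"api": "servo_tool", "payload": {
  "deltas": [
    {"slide": [0, 0, 0.1], "spin": 0},
    {"slide": [0, 0, 0.08], "spin": 0}
  ]
}}

```text
time_s: 50.05
tcp_pos: [0.5069, -0.2541, 0.1006]
ee_rot: [[-0.967, 0.255, 0.019], [0.255, 0.967, -0.027], [-0.025, -0.021, -0.999]]
wrist_force: [0.5, 0.2, -2.9]
gripper_width: 0.573
```

{"api": "servo_tool", "payload": {
  "deltas": [
    {"slide": [0, 0, 0.05], "spin": 0}
  ]
}}

```text
time_s: 50.15
tcp_pos: [0.507, -0.2543, 0.1]
ee_rot: [[-0.967, 0.255, 0.019], [0.255, 0.967, -0.027], [-0.025, -0.021, -0.999]]
wrist_force: [-1.9, 3.0, 7.4]
gripper_width: 0.573
```

Run:
```python
from h import *
plan(.5066,-.2540,.100,75.2)
```

```text
t 50.15 tcp [ 507.  -254.3  100. ] yang 75.22 tilt [ 0.0186 -0.0269] F [-1.9  3.   7.4] w 0.573 j6 -96.5
slide(units) [ 0.02  0.01 -0.  ] spin 0.0
```

Contact at the expected height (0.100), pushing about 7 N. I'll release and retreat.

{"api": "servo_tool", "payload": {
  "deltas": [
    {"slide": [0, 0, 0], "spin": 0},
    {"slide": [0, 0, 0], "spin": 0},
    {"slide": [0, 0, 0], "spin": 0},
    {"slide": [0, 0, 0], "spin": 0},
    {"slide": [0, 0, -0.1], "spin": 0}
  ],
  "gripper": 0
}}

```text
time_s: 50.65
tcp_pos: [0.5087, -0.2548, 0.1043]
ee_rot: [[-0.967, 0.254, 0.023], [0.254, 0.967, -0.029], [-0.03, -0.022, -0.999]]
wrist_force: [0.1, 0.4, -0.0]
gripper_width: 0.937
```

{"api": "servo_tool", "payload": {
  "deltas": [
    {"slide": [0, 0, -0.3], "spin": 0},
    {"slide": [0, 0, -0.5], "spin": 0},
    {"slide": [0, 0, -0.5], "spin": 0},
    {"slide": [0, 0, -0.5], "spin": 0},
    {"slide": [0, 0, -0.5], "spin": 0},
    {"slide": [0, 0, -0.5], "spin": 0},
    {"slide": [0, 0, -0.5], "spin": 0}
  ]
}}

```text
time_s: 51.35
tcp_pos: [0.5068, -0.2525, 0.1949]
ee_rot: [[-0.967, 0.254, 0.026], [0.253, 0.967, -0.03], [-0.032, -0.022, -0.999]]
wrist_force: [-0.2, -1.0, 0.3]
gripper_width: 0.998
```

{"api": "servo_tool", "payload": {
  "deltas": [
    {"slide": [0, 0.9, 0], "spin": 0},
    {"slide": [0, 0.9, 0], "spin": 0},
    {"slide": [0, 0.9, 0], "spin": 0},
    {"slide": [0, 0.9, 0], "spin": 0},
    {"slide": [0, 0.9, 0], "spin": 0},
    {"slide": [0, 0.9, 0], "spin": 0},
    {"slide": [0, 0.9, 0], "spin": 0},
    {"slide": [0, 0.9, 0], "spin": 0},
    {"slide": [0, 0.9, 0], "spin": 0},
    {"slide": [0, 0.9, 0], "spin": 0}
  ]
}}

```text
time_s: 52.35
tcp_pos: [0.569, -0.0298, 0.2072]
ee_rot: [[-0.965, 0.258, 0.048], [0.257, 0.966, -0.032], [-0.055, -0.019, -0.998]]
wrist_force: [0.2, 0.1, -0.5]
gripper_width: 1.001
```

Run:
```python
from h import *
from station import optics
d={n:dict(optics.capture(n)) for n in("scene","top")};pickle.dump(d,open("c7.pkl","wb"))
for n in d: cv2.imwrite(f"pics/{n}7.png",d[n]["frame"][:,:,::-1])
t,s=d["top"]["frame"],d["scene"]["frame"]
a=cv2.resize(t[240:302,386:432],(400,539),interpolation=cv2.INTER_CUBIC)
b=cv2.resize(s[220:318,188:261],(400,539),interpolation=cv2.INTER_CUBIC)
cv2.imwrite("pics/z11.png",cv2.convertScaleAbs(np.hstack([a,b])[:,:,::-1],alpha=1.5))
plan(.5066,-.2540,.100,75.2)
```

```text
t 52.45 tcp [569.6 -28.7 207.1] yang 75.21 tilt [ 0.0486 -0.0318] F [-0.4 -0.3 -0. ] w 0.995 j6 -120.9
slide(units) [ 0.38 -9.28  4.44] spin 0.0
```

View pics/z11.png

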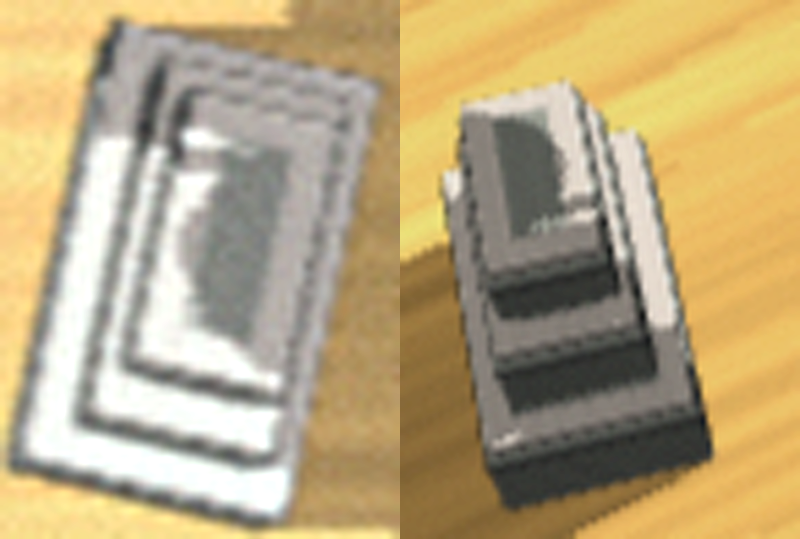

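View pics/top7.png

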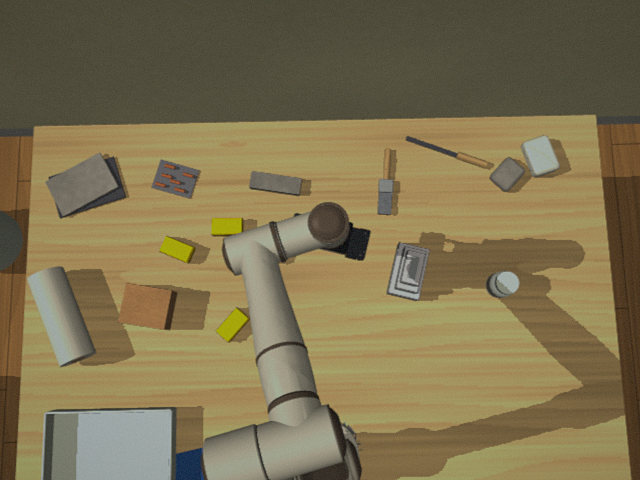

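Run:
```python
from h import *
d=pickle.load(open("c7.pkl","rb"));t=d["top"]
k=400/46
u=lambda p:((p[0]+.5)/k-.5+386,(p[1]+.5)/k-.5+240)
a=np.radians(-14.9);L=np.array([np.cos(a),np.sin(a),0]);W=np.array([-np.sin(a),np.cos(a),0])
for n,q,z in(("L",((115,24),(378,86),(290,518),(20,462)),.05),("M",((160,65),(346,108),(275,455),(90,408)),.092),("S",((185,96),(326,133),(280,392),(133,355)),.128)):
    q=[u(p) for p in q];print(n,*rectinfo(t,q,z)); Y=np.array([plane(t,p,z)*1000 for p in q]);print(np.round(((Y@L).mean(),(Y@W).mean()),1))
s=d["scene"]["frame"]
im=cv2.resize(s[232:304,192:252],(600,720),interpolation=cv2.INTER_CUBIC)
cv2.imwrite("pics/z12.png",cv2.convertScaleAbs(im,alpha=1.7)[:600,:,::-1])
```

```text
L [ 505.3 -254.3   50. ] -14.36 [87.8, 144.2, 88.5, 146.9]
[ 553.7 -115.8]
M [ 504.9 -253.3   92. ] -14.06 [60.5, 113.2, 59.8, 112.0]
[ 553. -115.]
S [ 505.4 -251.9  128. ] -13.25 [45.1, 82.3, 46.6, 82.8]
[ 553.2 -113.5]
```

View pics/z12.png

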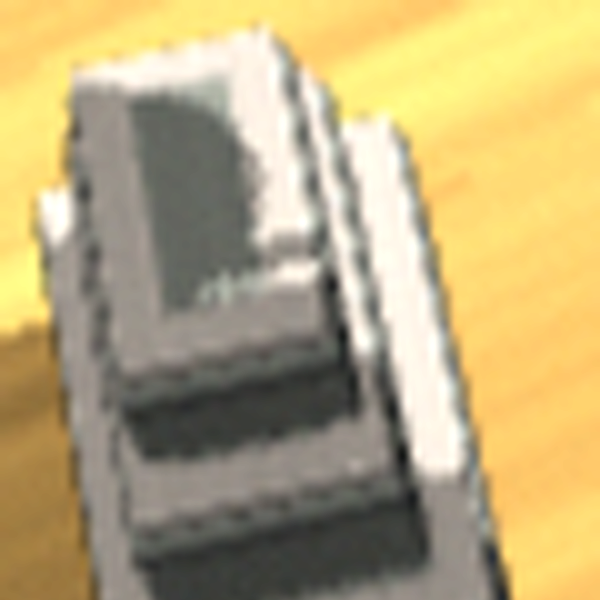

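The column is square: centres agree within about 1.5 mm and angles within about 1°. The gripper is clear, so I'll hand in.

Run:
```python
from station import r, sense
print(sense()["time_s"]); print(r.finish_job())
```

```text
52.45
the job is handed in; nothing more can be done
None
```

View pics/scene7.png

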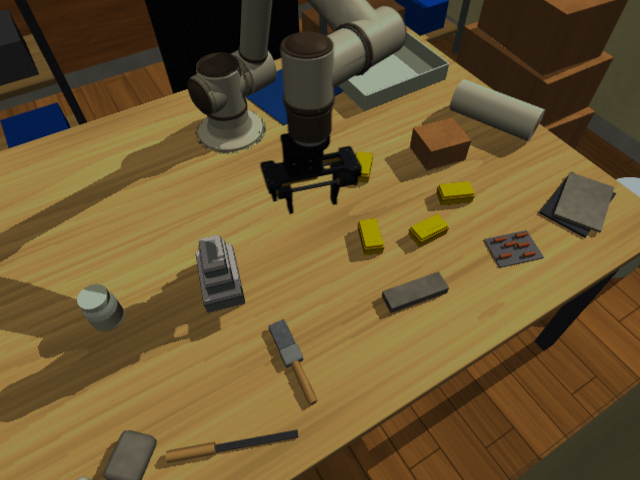

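The job is handed in at 52.5 s of the 72 s. All three lids were pressed home while the tins stood on the bench. The presses stopped at 50.3, 41.6 and 36.2 mm for large, middle and small, with peak readings between 16 and 27 N. Then the middle tin went on the large one and the small tin on the middle one, each lowered to contact before release.

**Column check:** In the last top view the column stands with the gripper clear. The middle and small tins are each within about 1.5 mm of centre on the tin below. All three are within about 1° of parallel.

**Bystanders:** In the final pictures the jar, whetstone, brush, carton and yellow look-alikes are where they were at the start.

**What disagreed:** The two cameras differ by several millimetres in absolute position, so I used relative positions and contact heights. In the scene view, lid-edge readings taken before each release put the middle tin up to 2.5 mm and the small tin about 1 mm too far out. A same-plane check of the middle tin gave about 0.3 mm.

**Wrist tilt:** The wrist drifted in tilt by up to about 4° during fast moves. I worked most of it out before each grasp and brought the small tin level again before setting it down.

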